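# Check-weigh the LED drivers

## Robot

A 6-joint arm with a two-finger parallel gripper is mounted at the origin on the work surface; the furniture and walls round the work are solid. World frame = base frame: x ahead of the robot, y to its left, z up, the work surface at z = 0. Lengths are in m, angles in rad, forces in N, time in s.
With the tool pointing down it reaches from about 0.35 to 0.775 m from the base axis. Payload 5.5 kg.
Tool frame: the origin (TCP) lies midway between the tips of the shut fingers; the grasp point (between the pads) lies grasp_offset behind it (grasp_offset is the distance from the TCP to the grasp point, in m); z points along the fingers, y is the line along which they close (so a half turn about z gives the same grasp; the last joint's range is limited). The gripper opens to 85 mm and grips with 20 to 120 N. Pads are 22 mm wide; open, the fingers measure 114 mm over their backs; the gripper's body (76 mm by 85 mm) begins 54 mm behind the grasp point. The pads swing forward as they close: fully open they stand 13 mm farther back than shut.
Start: joints at [-1.331, 0.313, 0.046, 1.304, 0, 1.431], TCP at [0.213, -0.534, 0.193] pointing down, gripper open.
Joint ranges: [-2.76, 2.76], [-0.86, 1.69], [-1.03, 1.26], [-2.2, 2.34], [-1.47, 1.5], [-3.14, 3.14]. Speed limits (rad/s): [2.57, 2.57, 3.14, 3.14, 3.14, 3.14].

## Interface

Orientations are given as a unit quaternion [w, x, y, z].
In Python, from workcell import * gives the robot as it stands.
- The arm moves only by the tool step_arm, never from a script. Its argument "deltas" is a list of rows, each a list of 7 numbers: the shift along the world's x, y, z in mm, then the turn, a rotation vector about the world's x, y, z in degrees, then the gripper's target within -1 to 1 (fully open at 1, half-way at 0, shut at -1). A call has 1 to 5 rows; each row shifts and turns the commanded pose from where the row before left it; what a row does not reach is not made up. A row lasts 1/10 s, in which the tool goes at most 50 mm and 8.59 degrees, less where a joint would pass 70% of its speed; a pose out of reach is approached as far as the arm can. A call is refused whole if a number of a shift passes 50 or a number of a turn 8.59, either way. A call with a gripper value outside its range is refused whole. The fingers move at their own pace and stop on an object; "newtons" is the grip in N (left out, the last holds). Time passes only in rows, so rows that do not move let the fingers close. It gives the time, the measured TCP pose, the force, the opening and the grip force at its end, in the units of the state.
- get_state(): the state, without advancing time (a new reading comes with each control period).
- read_camera(name): name is "scene" or "top" or "wrist"; returns a dict with "image" (400x640x3 uint8, red, green, blue), "z_map" (400x640 float32, m along the optical axis (not along the pixel's ray), 0 where there is no reading), "K" (3x3 intrinsics, pixels), "dist_coeffs" ([k1, k2, p1, p2, k3] as OpenCV has them; the pictures are not rectified), "world_from_camera" (4x4, takes a point from camera to world coordinates). Camera axes: x right, y down, z forward; pixel columns grow to the right and rows downward; lengths in m; the calibration is good to about 2 mm. A picture is of the moment at which its call begins.
- hand_in(): hands the job in; it is judged then, once.
The state is a dict: "clock": time; "joint_pos": joint angles; "qvel": joint speeds; "tau": joint torques, N m; "tcp_pos": TCP position; "orientation": TCP orientation; "wrist_force": force on the tool from outside, world axes, zero at the start; "ft_torque": the same for the moment, N m; "finger_gap": finger opening in m; "grip_force": force on a finger pad.
Only numpy, scipy, OpenCV 4.12 (cv2) and the standard library are available. Lean on these libraries where they do the work, as an engineer would, in place of code of your own. Each camera call takes 0.05 s, during which the arm holds its last target. There are 200 camera calls.

## Task

Check-weigh the blue LED drivers lying on the bench: put them all together on the square pan of the balance and knobbed weights on its round pan until the beam stands level and still with your hand away. Then set all the drivers flat on the bench in one straight row on the line between the multimeter and the green bit block, ready for the electrical test, and stand all the weights back on their wooden board. Leave the other things where they are.

Things in the scene. Friction and masses are not known exactly. Their poses are not given: they have to be found in the camera images.
- driver_a: LED driver, a blue aluminium box with a smooth top; origin at the centre of its underside, lying flat with z up. Metal body 47 mm along its x (from x = -27 to +20), 56 mm along y, 18 mm high, 100 g (within 2 percent). Three or four drivers are there; None if absent.
- driver_b: LED driver, a blue aluminium box with a smooth top; origin at the centre of its underside, lying flat with z up. Metal body 47 mm along its x (from x = -27 to +20), 56 mm along y, 18 mm high, 100 g (within 2 percent). Three or four drivers are there; None if absent.
- driver_c: LED driver, a blue aluminium box with fins on top; origin at the centre of its underside, lying flat with z up. Metal body 47 mm along its x (from x = -27 to +20), 56 mm along y, 20 mm high, 150 g (within 2 percent). Three or four drivers are there; None if absent.
- driver_d: LED driver, a blue aluminium box with fins on top; origin at the centre of its underside, lying flat with z up. Metal body 47 mm along its x (from x = -27 to +20), 56 mm along y, 20 mm high, 150 g (within 2 percent). Three or four drivers are there; None if absent.
- weight_300: Turned aluminium weight of 300 g, a plain disc of diameter 56 mm and height 45 mm carrying a round gripping knob of diameter 22 mm on its axis, from 47 to 69 mm above its underside; origin at the centre of the underside, z up. Told from the other weights by size only.
- weight_200: Turned aluminium weight of 200 g, a plain disc of diameter 50 mm and height 38 mm carrying a round gripping knob of diameter 22 mm on its axis, from 40 to 62 mm above its underside; origin at the centre of the underside, z up. Told from the other weights by size only.
- weight_100: Turned aluminium weight of 100 g, a plain disc of diameter 40 mm and height 29 mm carrying a round gripping knob of diameter 22 mm on its axis, from 31 to 53 mm above its underside; origin at the centre of the underside, z up. Told from the other weights by size only.
- weight_50: Turned aluminium weight of 50 g, a plain disc of diameter 32 mm and height 23 mm carrying a round gripping knob of diameter 22 mm on its axis, from 25 to 47 mm above its underside; origin at the centre of the underside, z up. Told from the other weights by size only.
- square_pan (a point): Centre of the upper surface of the balance's oblong pan (to the robot's left). Surface 194 mm along this frame's x by 118 mm along y, inside a rim 3 mm thick that stands 5.5 mm above the surface; about 90 mm above the bench when level, moving 15 mm up or down. The pan always stays level; where on the pan a load lies makes no difference. It takes four drivers, two by two.
- round_pan (a point): Centre of the upper surface of the balance's round pan (to the robot's right), about 210 mm from square_pan. Inner radius 67 mm, rim 6 mm above the surface; same height and travel as the square pan, always level.
- beam (a joint): Tilt of the balance beam in rad: 0 level (pointer at the middle mark of the white scale plate), positive when the square pan is up (weights too heavy), negative when it is down (drivers too heavy); stops at -0.14 and 0.14. A difference of 50 g takes it to a stop; with the right weights it stays within about 0.03. It settles within about 1.5 s. Balance top (scale plate) 121 mm above the bench; the balance is fixed to the bench.
- multimeter: Orange-and-black multimeter lying fixed on the bench, 141 mm along its x, 77 mm along y, 42 mm high; origin at the centre of its underside. Its x axis points at the bit block.
- bit_block: Green block of screwdriver bits fixed on the bench, 54 mm along its x, 84 mm along y, 31 mm high; origin at the centre of its underside, on the multimeter's x axis 385 to 425 mm from the multimeter's origin, its axes parallel to the multimeter's.
- weight_board: Wooden board fixed on the bench, 95 mm along its x, 320 mm along y, 10 mm thick; origin at the centre of its underside. The four weights start on it in a row along y, about 75 mm apart, in any order.
- tape_black: Bystander, leave where it is: roll of black tape, 62 mm across, 18 mm high; origin at the centre of its underside.
- tape_yellow: Bystander, leave where it is: roll of yellow tape, 62 mm across, 18 mm high; origin at the centre of its underside.
- screwdriver: Bystander, leave where it is: screwdriver with a yellow handle, 177 mm along its y, 25 mm high; origin under its middle.
- cutter: Bystander, leave where it is: flush cutter with red handles, 137 mm along its x, 11 mm high; origin under its middle.
- glue_bottle: Bystander, leave where it is: white glue bottle with a red tip, 31 mm across, 112 mm high, standing; origin at the centre of its underside.
Things that resemble listed ones, but are neither listed nor needed, are in the scene too. What is shaped like the driver_d but orange is not meant.

How it is judged:
On the way:
1. All the drivers lie on the square pan, weights stand on the round pan and none on the square one, and the beam is level (within 0.04 rad) and still with the robot touching nothing (x of driver_a in the frame of square_pan between -0.098 and 0.098 m and y of driver_a in the frame of square_pan between -0.062 and 0.062 m and z of driver_a in the frame of square_pan between -0.006 and 0.06 m and x of driver_b in the frame of square_pan between -0.098 and 0.098 m and y of driver_b in the frame of square_pan between -0.062 and 0.062 m and z of driver_b in the frame of square_pan between -0.006 and 0.06 m and x of driver_c in the frame of square_pan between -0.098 and 0.098 m and y of driver_c in the frame of square_pan between -0.062 and 0.062 m and z of driver_c in the frame of square_pan between -0.006 and 0.06 m and x of driver_d in the frame of square_pan between -0.098 and 0.098 m and y of driver_d in the frame of square_pan between -0.062 and 0.062 m and z of driver_d in the frame of square_pan between -0.006 and 0.06 m and not (x of weight_300 in the frame of square_pan between -0.098 and 0.098 m and y of weight_300 in the frame of square_pan between -0.062 and 0.062 m and z of weight_300 in the frame of square_pan between -0.006 and 0.1 m) and not (x of weight_200 in the frame of square_pan between -0.098 and 0.098 m and y of weight_200 in the frame of square_pan between -0.062 and 0.062 m and z of weight_200 in the frame of square_pan between -0.006 and 0.1 m) and not (x of weight_100 in the frame of square_pan between -0.098 and 0.098 m and y of weight_100 in the frame of square_pan between -0.062 and 0.062 m and z of weight_100 in the frame of square_pan between -0.006 and 0.1 m) and not (x of weight_50 in the frame of square_pan between -0.098 and 0.098 m and y of weight_50 in the frame of square_pan between -0.062 and 0.062 m and z of weight_50 in the frame of square_pan between -0.006 and 0.1 m) and ((horizontal distance between weight_300 and round_pan below 0.065 m and z of weight_300 in the frame of round_pan between -0.006 and 0.08 m) or (horizontal distance between weight_200 and round_pan below 0.065 m and z of weight_200 in the frame of round_pan between -0.006 and 0.08 m) or (horizontal distance between weight_100 and round_pan below 0.065 m and z of weight_100 in the frame of round_pan between -0.006 and 0.08 m) or (horizontal distance between weight_50 and round_pan below 0.065 m and z of weight_50 in the frame of round_pan between -0.006 and 0.08 m)) and value of joint beam between -0.04 and 0.04 rad and velocity of joint beam between -0.05 and 0.05 rad/s and contact force between each of the arm, the fingers and anything else below 0.5 N), for 1 s.
At the end, for the whole second after the job is handed in: Each driver lies flat, at rest, on the bench within 20 mm of the line from multimeter to bit block (origins), over 90 mm from the multimeter's origin and 45 mm from the block's; each weight stands upright, at rest, its centre over the board (y of driver_a in the frame of multimeter between -0.02 and 0.02 m and x of each of driver_a, driver_b, driver_c, driver_d in the frame of multimeter above 0.09 m and x of each of driver_a, driver_b, driver_c, driver_d in the frame of bit_block below -0.045 m and height (world z) of each of driver_a, driver_b, driver_c, driver_d below 0.008 m and angle between each of driver_a, driver_b, driver_c, driver_d, weight_300, weight_200, weight_100, weight_50's own z axis and vertical below 0.15 rad and linear speed of each of driver_a, driver_b, driver_c, driver_d, weight_300, weight_200, weight_100, weight_50 below 0.02 m/s and y of driver_b in the frame of multimeter between -0.02 and 0.02 m and y of driver_c in the frame of multimeter between -0.02 and 0.02 m and y of driver_d in the frame of multimeter between -0.02 and 0.02 m and x of weight_300 in the frame of weight_board between -0.0475 and 0.0475 m and y of weight_300 in the frame of weight_board between -0.16 and 0.16 m and height (world z) of each of weight_300, weight_200, weight_100, weight_50 below 0.018 m and x of weight_200 in the frame of weight_board between -0.0475 and 0.0475 m and y of weight_200 in the frame of weight_board between -0.16 and 0.16 m and x of weight_100 in the frame of weight_board between -0.0475 and 0.0475 m and y of weight_100 in the frame of weight_board between -0.16 and 0.16 m and x of weight_50 in the frame of weight_board between -0.0475 and 0.0475 m and y of weight_50 in the frame of weight_board between -0.16 and 0.16 m); the robot touches nothing.
It fails at once if a bystander (tape roll, screwdriver, cutter or glue bottle) moved more than 30 mm (distance of any of tape_black, tape_yellow, screwdriver, cutter, glue_bottle from where it was at the start of the episode above 0.03 m).
Of driver_a, driver_b, driver_c, driver_d only 3 to 4 are there at a start; the rules pass over those that are not, and their reading is None.
At some moment in a run one of driver_a, driver_b, driver_c, driver_d may be knocked a few centimetres aside while the robot is not near it.
It also fails if it takes over 210 s, if anything falls off the work surface, if the arm or the gripper's body presses on something with over 40 N, if the wrist force passes 120 N, or if a joint passes its speed limit or range.

## Working session

There is one attempt and no reset: what is moved stays moved. The work goes in short steps, Python scripts to look and compute and a tool call to move; the robot and the scene stay as the last step left them, time stands still between calls to the robot, and variables do not carry over. Pictures are saved under pics/ and viewed, at most 14 in all, crops included, and the job is handed in when it is done.

Besides the shell and the picture viewer there is one more tool, called as name(argument=value, ...), one argument or row to a line, values as JSON. step_arm: Moves the arm, as the interface text tells. Its arguments: {"type":"object","properties":{"deltas":{"type":"array","items":{"type":"array","items":{"type":"number"}}},"newtons":{"type":"number"}},"required":["deltas"]}

```bash
mkdir -p pics; ls; python3 - <<'E'
from workcell import *
import cv2, numpy as np
s=get_state(); print(s)
for n in("top","scene"):
    c=read_camera(n); cv2.imwrite(f"pics/{n}0.png",c["image"][:,:,::-1]); np.savez(f"{n}0.npz",**c)
    print(n,c["K"],c["dist_coeffs"],c["world_from_camera"])
E
```

```text
pics
{'clock': 0.0, 'joint_pos': array([-1.33057815e+00,  3.13989694e-01,  4.49741292e-02,  1.30364321e+00,
        8.03300600e-06,  1.43118839e+00]), 'qvel': array([ 2.83385634e-03, -8.25009087e-04,  1.00300665e-04, -3.29717729e-04,
       -3.30488234e-05,  8.98320330e-05]), 'tau': array([ 2.32567854e-04, -4.80628252e+01,  2.98531741e+01,  1.94617471e-02,
       -1.08842273e-04,  5.41308651e-06]), 'tcp_pos': array([ 0.21303112, -0.53343291,  0.19231308]), 'orientation': array([-9.30245750e-04,  9.82020226e-01,  1.88773429e-01, -4.28140522e-05]), 'wrist_force': array([-0.63449987, -1.06849074, -0.0221572 ]), 'ft_torque': array([ 0.04066786, -0.0145894 ,  0.01379523]), 'grip_force': 0.0, 'finger_gap': 0.0854893179219944}
top [[371.97296223   0.         314.69063555]
 [  0.         371.97296223 200.87959419]
 [  0.           0.           1.        ]] [-0.01081564  0.          0.          0.          0.        ] [[ 3.21032358e-02 -9.73956997e-01  2.24448547e-01  2.67703224e-01]
 [-9.99465343e-01 -3.26751682e-02  1.16669466e-03  4.85608415e-02]
 [ 6.19758359e-03 -2.24365999e-01 -9.74485243e-01  1.34407791e+00]
 [ 0.00000000e+00  0.00000000e+00  0.00000000e+00  1.00000000e+00]]
scene [[495.31613172   0.         317.09243272]
 [  0.         495.31613172 206.67556689]
 [  0.           0.           1.        ]] [-0.0684367  0.         0.         0.         0.       ] [[ 0.68470906 -0.54226823  0.48694832 -0.20852832]
 [-0.72858164 -0.52624752  0.4384431  -0.60504742]
 [ 0.01850158 -0.65498757 -0.75541312  1.20667702]
 [ 0.          0.          0.          1.        ]]
```

View pics/top0.png

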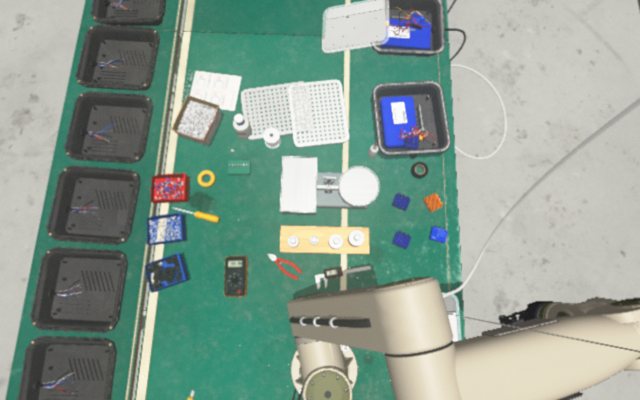

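View pics/scene0.png

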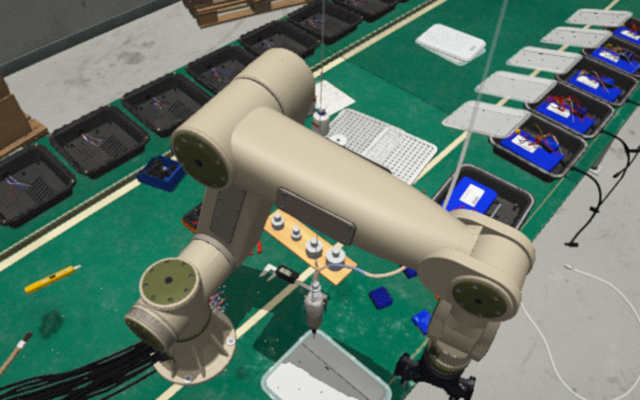

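The top view shows blue candidates at (401,201), (402,239) and (439,234), and an orange lookalike at (433,201). The balance's square pan is at (299,184) and its round pan at (359,187). The board is at (324,240), the multimeter at (235,276) and the green block at (238,167). The arm may be hiding part of the bench, so I'll enlarge a crop and measure.

```bash
cat > h.py <<'E'
import cv2, numpy as np
def load(n): return dict(np.load(n))
def ray(c,uv):
    p=cv2.undistortPoints(np.float64(uv).reshape(-1,1,2),c["K"],c["dist_coeffs"]).reshape(-1,2)
    T=c["world_from_camera"]; return np.c_[p,np.ones(len(p))]@T[:3,:3].T, T[:3,3]
def onplane(c,uv,z):
    d,o=ray(c,uv); return o+d*((z-o[2])/d[:,2])[:,None]
def pts(c,uv):
    d,o=ray(c,uv); uv=np.int32(np.round(uv)).reshape(-1,2)
    return o+d*c["z_map"][uv[:,1],uv[:,0]][:,None]
def cloud(c):
    H,W=c["z_map"].shape; u,v=np.meshgrid(np.arange(W),np.arange(H))
    return pts(c,np.c_[u.ravel(),v.ravel()]).reshape(H,W,3)
def blobs(c,lo,hi,box,amin=30):
    h=cv2.cvtColor(c["image"],cv2.COLOR_RGB2HSV); m=cv2.inRange(h,lo,hi); k=np.zeros_like(m)
    x0,y0,x1,y1=box; k[y0:y1,x0:x1]=m[y0:y1,x0:x1]
    return [q for q in cv2.findContours(k,cv2.RETR_EXTERNAL,cv2.CHAIN_APPROX_NONE)[0] if cv2.contourArea(q)>amin]
def rect(c,q,z):
    P=onplane(c,q.reshape(-1,2),z)[:,:2]; r=cv2.minAreaRect((P*1000).astype(np.float32))
    return np.round(r[0],1),np.round(r[1],1),round(r[2],1)
E
python3 - <<'E'
from h import *
c=load("top0.npz"); C=cloud(c)
cv2.imwrite("pics/crop0.png",cv2.resize(c["image"][150:300,220:460,::-1],(800,500),interpolation=cv2.INTER_CUBIC))
for nm,lo,hi,z in(("blue",(105,120,40),(130,255,255),.02),("orange",(3,150,100),(16,255,255),.02),("yellow",(20,120,100),(35,255,255),.018),("red",(0,150,80),(4,255,255),.01)):
    for q in blobs(c,lo,hi,(140,130,460,300)):
        m=q.reshape(-1,2).mean(0).round(); zz=C[int(m[1]),int(m[0]),2]
        print(nm,m,"z",zz.round(3),rect(c,q,z))
print("pans/board/meter/block", pts(c,[(299,184),(359,187),(324,240),(235,276),(238,167)]).round(3))
E
```

```text
blue [167. 264.] z 0.003 (array([332.5, 561.4]), array([39.1, 42.3]), 22.2)
blue [174. 275.] z 0.0 (array([290. , 524.9]), array([ 77.2, 139.1]), 65.6)
blue [401. 239.] z 0.02 (array([ 441.4, -263.8]), array([55.4, 47.9]), 68.1)
blue [438. 234.] z 0.019 (array([ 465.4, -397.4]), array([57.9, 51. ]), 76.3)
blue [180. 227.] z 0.056 (array([464.3, 531.1]), array([102.6,  28.5]), 6.6)
blue [401. 201.] z 0.02 (array([ 582.9, -265.5]), array([54.7, 44.4]), 64.3)
blue [412. 142.] z 0.065 (array([ 813.4, -308.4]), array([45.5, 45.9]), 88.2)
blue [393. 138.] z 0.042 (array([ 826.6, -242.3]), array([69.2, 78.4]), 2.0)
orange [287. 267.] z 0.004 (array([330.8, 138.5]), array([92.8, 40.2]), 58.7)
orange [433. 202.] z 0.019 (array([ 583.5, -383.6]), array([51.9, 53.4]), 28.2)
yellow [206. 216.] z 0.025 (array([503. , 440.8]), array([91. , 23.1]), 77.0)
yellow [206. 178.] z -0.004 (array([646.6, 455.7]), array([62.8, 59.3]), 5.3)
red [287. 267.] z 0.004 (array([331.3, 139.1]), array([93.5, 40.5]), 58.7)
red [159. 179.] z 0.002 (array([640.7, 634. ]), array([28.6, 42.2]), 30.5)
red [170. 193.] z 0.027 (array([607.6, 592.2]), array([100.1, 124.9]), 4.6)
pans/board/meter/block [[ 0.616  0.107  0.088]
 [ 0.612 -0.103  0.089]
 [ 0.432  0.012  0.011]
 [ 0.294  0.316  0.038]
 [ 0.695  0.342  0.013]]
```

View pics/crop0.png

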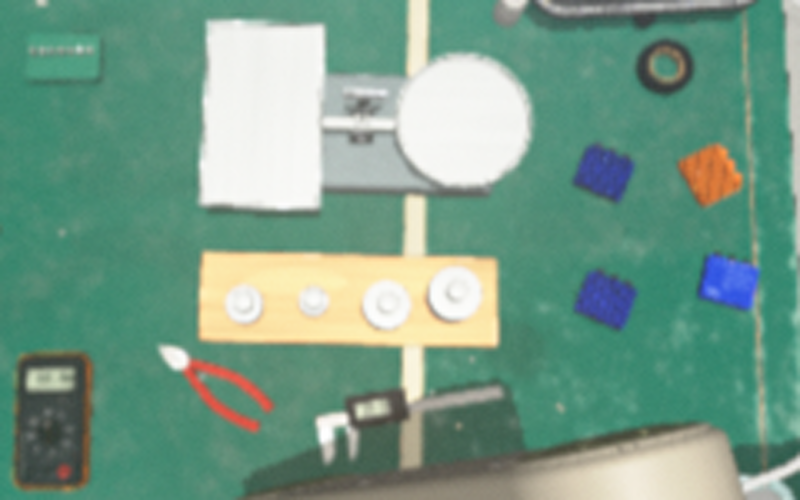

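The crop shows three blue drivers: two finned at (401,201) and (402,239), and one smooth at (439,234). The finned part at (433,201) is orange, so it isn't one of them. The weights run left to right at (293,240), (314,240), (336,241) and (357,238); by size they look like 100, 50, 200 and 300. Next I'll measure the poses accurately.

```bash
python3 - <<'E'
import workcell; print([n for n in dir(workcell) if n[0]!='_'], getattr(workcell,"grasp_offset",None))
from h import *
c=load("top0.npz"); C=cloud(c); 
def comp(name,box,zlo,zhi,zp):
    x0,y0,x1,y1=box; m=np.zeros(C.shape[:2],np.uint8)
    m[y0:y1,x0:x1]=((C[y0:y1,x0:x1,2]>zlo)&(C[y0:y1,x0:x1,2]<zhi))
    for q in cv2.findContours(m,cv2.RETR_EXTERNAL,cv2.CHAIN_APPROX_NONE)[0]:
        if cv2.contourArea(q)>12: print(name,q.reshape(-1,2).mean(0).round(),"z",np.median(C[y0:y1,x0:x1,2][m[y0:y1,x0:x1]>0]).round(4),rect(c,q,zp))
comp("sqpan",(270,145,322,220),.075,.105,.09)
comp("rpan",(335,160,385,215),.075,.105,.09)
comp("board+w",(275,220,375,260),.006,.5,.01)
comp("meter",(220,250,252,300),.02,.06,.04)
comp("block",(224,155,255,180),.012,.05,.031)
h=c["image"].astype(int)
for u,v,k in((293,240,"w1"),(314,240,"w2"),(336,241,"w3"),(357,238,"w4")):
    s=C[v-13:v+12,u-10:u+11].reshape(-1,3); m=s[:,2]>.022
    t=s[:,2].max(); kk=s[s[:,2]>t-.006]
    a=s[m]; print(k,"top",t.round(4),"knob ctr",kk.mean(0).round(4),len(kk),"disc mid",((a.min(0)+a.max(0))/2).round(4),"ext",(a.max(0)-a.min(0)).round(3))
sc=load("scene0.npz"); S=cloud(sc)
for q in blobs(sc,(105,120,40),(130,255,255),(150,230,470,400),20):
    m=q.reshape(-1,2).mean(0).round(); print("scene blue",m,S[int(m[1]),int(m[0])].round(3),rect(sc,q,.02))
E
```

```text
['MotionError', 'get_state', 'grasp_offset', 'hand_in', 'read_camera'] 0.0187
sqpan [298. 184.] z 0.0904 (array([617.7, 109.7]), array([202.5, 124.4]), 0.1)
rpan [358. 185.] z 0.0904 (array([ 619.6, -101.2]), array([142.1, 140.6]), 45.6)
board+w [323. 240.] z 0.0111 (array([435.8,  14.8]), array([108.2, 326.9]), 1.9)
meter [235. 276.] z 0.0305 (array([295.9, 315.6]), array([139.1,  75.8]), 4.2)
block [238. 166.] z 0.0164 (array([691.2, 337.4]), array([50.4, 82.2]), 1.9)
w1 top 0.0671 knob ctr [0.4237 0.1224 0.0638] 22 disc mid [0.423  0.1234 0.0452] ext [0.039 0.039 0.044]
w2 top 1.3441 knob ctr [0.2677 0.0486 1.3441] 2 disc mid [0.3568 0.0515 0.6843] ext [0.178 0.029 1.32 ]
w3 top 1.3441 knob ctr [0.2677 0.0486 1.3441] 2 disc mid [ 0.359  -0.0008  0.6837] ext [0.183 0.099 1.321]
w4 top 1.3441 knob ctr [0.2677 0.0486 1.3441] 1 disc mid [ 0.3664 -0.0372  0.684 ] ext [0.197 0.172 1.32 ]
scene blue [422. 321.] [ 0.457 -0.394  0.02 ] (array([ 461.4, -398.5]), array([58.5, 53.8]), 77.7)
scene blue [381. 298.] [ 0.435 -0.271  0.023] (array([ 438. , -268.5]), array([58.9, 51.7]), 67.8)
scene blue [411. 272.] [ 0.564 -0.279  0.019] (array([ 561.5, -279.8]), array([30.7, 31.9]), 43.7)
```

step_arm(
  deltas=[
    [35,28,13,0,0,0,1],
    [35,28,13,0,0,0,1],
    [35,28,13,0,0,0,1],
    [35,28,13,0,0,0,1],
  ],
)

```text
clock: 0.5
tcp_pos: [0.354, -0.4207, 0.2452]
orientation: [-0.0, 0.982, 0.188, -0.0]
wrist_force: [0.2, -1.2, 1.2]
finger_gap: 0.0853
grip_force: 0.0
```

step_arm(
  deltas=[
    [35,28,13,0,0,0,1],
    [35,28,13,0,0,0,1],
    [35,28,13,0,0,0,1],
    [35,28,13,0,0,0,1],
    [0,0,0,0,0,0,1],
  ],
)

```text
clock: 1.0
tcp_pos: [0.4971, -0.3067, 0.2983]
orientation: [0.0, 0.981, 0.192, 0.001]
wrist_force: [0.0, -0.6, 0.5]
finger_gap: 0.0851
grip_force: 0.0
```

```bash
cat > snap.py <<'E'
import sys
from workcell import *
from h import *
for n in sys.argv[2:]:
    c=read_camera(n); f=f"{n}{sys.argv[1]}"; cv2.imwrite(f"pics/{f}.png",c["image"][:,:,::-1]); np.savez(f"{f}.npz",**c)
E
python3 snap.py 1 wrist top; python3 - <<'E'
from workcell import *
s=get_state(); print(s["tcp_pos"],s["joint_pos"].round(2),s["clock"])
E
```

```text
[ 0.49382962 -0.30924034  0.29677709] [-0.7   0.33  0.32  1.56 -0.    2.06] 1.1
```

View pics/wrist1.png

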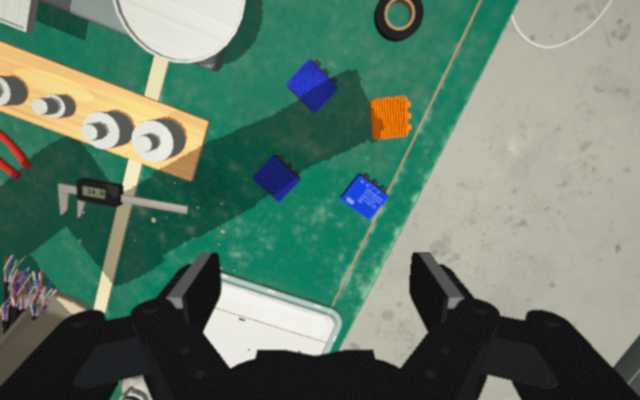

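View pics/top1.png

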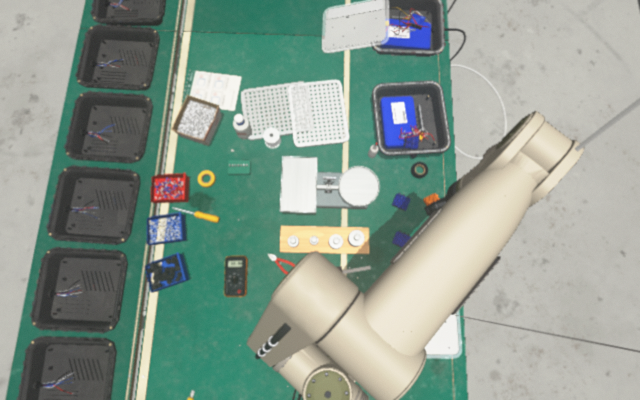

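The wrist view shows three blue drivers at (312,85), (276,178) and (364,196), each with dark terminals on its upper-right side. The orange lookalike is at (391,117), and the ground the arm had hidden is clear, so there are three drivers. Next I'll measure their poses from depth-selected top faces.

```bash
cat >> h.py <<'E'
def tops(c,zlo,zhi,box=(0,0,640,400),lo=(105,100,30),hi=(130,255,255),amin=150):
    C=cloud(c); out=[]
    for q in blobs(c,lo,hi,box,amin):
        m=np.zeros(C.shape[:2],np.uint8); cv2.drawContours(m,[q],-1,1,-1)
        P=C[(m>0)&(C[:,:,2]>zlo)&(C[:,:,2]<zhi)]
        if len(P)<80: continue
        r=cv2.minAreaRect((P[:,:2]*1000).astype(np.float32))
        out.append((q.reshape(-1,2).mean(0).round(),np.median(P[:,2]).round(4),np.round(r[0],1),np.round(r[1],1),round(r[2],1),len(P)))
    return out
E
python3 - <<'E'
from h import *
c=load("wrist1.npz"); print(c["world_from_camera"].round(3),c["K"][0,0])
for t in tops(c,.012,.03): print(t)
C=cloud(c)
for b in ((255,120,330,0),):pass
# dark terminals near each driver
g=cv2.cvtColor(c["image"],cv2.COLOR_RGB2HSV)
for u,v in((312,85),(276,178),(364,196)):
    s=np.s_[v-32:v+33,u-32:u+33]; m=(g[s][:,:,2]<60)&(C[s][:,:,2]>.006)&(C[s][:,:,2]<.03)&(g[s][:,:,1]<140)
    print("dark",m.sum(),C[s][m].mean(0).round(3) if m.any() else None)
# weights by depth
u0,v0,u1,v1=0,60,215,185; s=C[v0:v1,u0:u1]
for z,n in((.075,"300"),(.068,"200"),(.06,"100"),(.052,"50")): pass
m=((s[:,:,2]>.03)&(s[:,:,2]<.09)).astype(np.uint8)
n,l=cv2.connectedComponents(m)
for i in range(1,n):
    P=s[l==i]
    if len(P)<60: continue
    t=np.percentile(P[:,2],98); K=P[P[:,2]>t-.004]
    print("weight top",t.round(4),"knob",((K.min(0)+K.max(0))/2).round(4),K.mean(0).round(4),len(K))
x=cv2.resize(c["image"][50:230,240:420,::-1],(600,600),interpolation=cv2.INTER_CUBIC); cv2.imwrite("pics/cropw1.png",np.clip(x.astype(int)*2,0,255).astype(np.uint8))
E
```

```text
[[ 0.377 -0.888 -0.264  0.564]
 [-0.926 -0.361 -0.108 -0.277]
 [ 0.001  0.285 -0.959  0.48 ]
 [ 0.     0.     0.     1.   ]] 321.8592291529671
(array([364., 196.]), np.float64(0.0191), array([ 466.2, -397.4]), array([57. , 48.1]), 76.0, 1176)
(array([276., 178.]), np.float64(0.0192), array([ 442.7, -264.6]), array([55.4, 48.4]), 67.6, 1171)
(array([312.,  85.]), np.float64(0.0174), array([ 583.1, -265.2]), array([55.7, 47.5]), 68.1, 1455)
dark 22 [ 0.601 -0.29   0.013]
dark 103 [ 0.467 -0.273  0.013]
dark 8 [ 0.492 -0.403  0.012]
weight top 0.0395 knob [ 0.5579 -0.1259  0.0378] [ 0.557  -0.1291  0.0376] 116
weight top 0.0415 knob [0.4226 0.1118 0.0419] [0.4236 0.1118 0.0396] 253
weight top 0.0588 knob [0.4288 0.0499 0.0573] [0.429  0.0492 0.0573] 219
weight top 0.0734 knob [ 0.4255 -0.0261  0.0722] [ 0.4259 -0.027   0.0722] 228
weight top 0.0804 knob [ 0.4391 -0.0975  0.0789] [ 0.4395 -0.0981  0.0794] 235
```

View pics/cropw1.png

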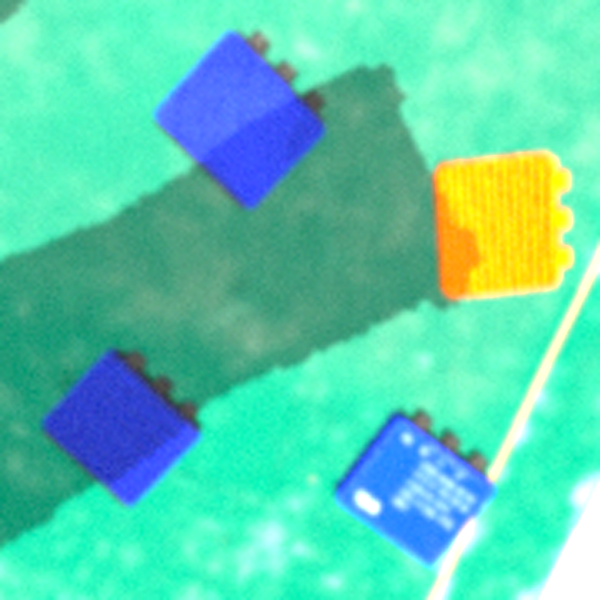

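The enlarged crop shows three blue bodies; the one at (364,196) carries a print and is smooth. All have terminals towards the +x side at yaws of -14° to -22°. The finned orange one is excluded. I'll go to the smooth driver first: body centre (466,-397), grip across its 56 mm with the tool y axis at 76°.

step_arm(
  deltas=[
    [-2,-6,-14,0,0,8.5,1],
    [-2,-6,-14,0,0,8.5,1],
    [-2,-6,-14,0,0,8.5,1],
    [-2,-6,-14,0,0,8.5,1],
    [-2,-6,-14,0,0,8.5,1],
  ],
)

```text
clock: 1.6
tcp_pos: [0.4812, -0.3413, 0.2258]
orientation: [-0.001, 0.846, 0.533, -0.0]
wrist_force: [0.1, 0.3, -0.6]
finger_gap: 0.0852
grip_force: 0.0
```

step_arm(
  deltas=[
    [-2,-6,-14,0,0,8.5,1],
    [-2,-6,-14,0,0,8.5,1],
    [-2,-6,-14,0,0,8.5,1],
    [-2,-6,-14,0,0,8.5,1],
    [-2,-6,-14,0,0,8.5,1],
  ],
)

```text
clock: 2.1
tcp_pos: [0.471, -0.3712, 0.1558]
orientation: [-0.001, 0.595, 0.804, -0.0]
wrist_force: [0.4, -0.3, -0.2]
finger_gap: 0.0854
grip_force: 0.0
```

step_arm(
  deltas=[
    [-2,-6,-14,0,0,8.5,1],
    [-2,-6,-14,0,0,8.5,1],
    [-2,-6,-14,0,0,8.5,1],
    [-2,-6,-14,0,0,8.5,1],
    [0,-1,0,0,0,8.5,1],
  ],
)

```text
clock: 2.6
tcp_pos: [0.4617, -0.3954, 0.098]
orientation: [-0.002, 0.264, 0.965, 0.001]
wrist_force: [-1.0, 0.4, 0.7]
finger_gap: 0.0853
grip_force: 0.0
```

step_arm(
  deltas=[
    [0,-1,0,0,0,8.5,1],
    [0,-1,0,0,0,8.5,1],
    [0,0,0,0,0,0,1],
    [0,0,0,0,0,0,1],
  ],
)

```text
clock: 3.0
tcp_pos: [0.4638, -0.3976, 0.1007]
orientation: [-0.0, 0.122, 0.992, 0.0]
wrist_force: [-0.2, -0.9, 0.4]
finger_gap: 0.0855
grip_force: 0.0
```

```bash
python3 snap.py 2 wrist; python3 - <<'E'
from workcell import *
from h import *
s=get_state(); q=s["orientation"]; print(s["tcp_pos"],np.degrees(2*np.arctan2(q[2],q[1]))-90,s["joint_pos"].round(2),s["clock"])
c=load("wrist2.npz")
for t in tops(c,.012,.03): print(t)
E
```

```text
[ 0.4640938  -0.39745617  0.10087043] 76.00048975792933 [-0.84  0.42 -0.02  1.13 -0.   -0.6 ] 3.05
(array([482., 273.]), np.float64(0.0194), array([ 582.6, -266.4]), array([55.6, 48.7]), 67.3, 2264)
(array([312., 192.]), np.float64(0.019), array([ 466.5, -398.3]), array([56.1, 50. ]), 76.0, 3542)
(array([464., 127.]), np.float64(0.0174), array([ 442.2, -265.2]), array([56.2, 47.1]), 68.1, 3951)
```

View pics/wrist2.png

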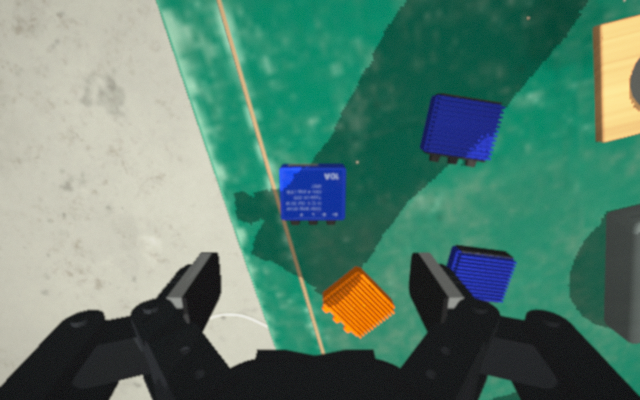

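The wrist view shows the smooth driver at (312,192), with the finned pair at (464,127) and (482,273). That makes 100+150+150 = 400 g, so I'll need the 300 and 100 weights. I'll descend on the smooth one now.

step_arm(
  deltas=[
    [2,-1,-30,0,0,0,1],
    [0,0,-30,0,0,0,1],
    [0,0,-25,0,0,0,1],
    [0,0,-15,0,0,0,1],
    [0,0,0,0,0,0,1],
  ],
)

```text
clock: 3.55
tcp_pos: [0.4652, -0.3963, -0.0015]
orientation: [-0.002, 0.121, 0.993, 0.002]
wrist_force: [-0.5, 0.9, 0.3]
finger_gap: 0.0853
grip_force: 0.0
```

step_arm(
  deltas=[
    [0,0,0,0,0,0,-1],
    [0,0,0,0,0,0,-1],
    [0,0,0,0,0,0,-1],
    [0,0,0,0,0,0,-1],
    [0,0,0,0,0,0,-1],
  ],
  newtons=40,
)

```text
clock: 4.05
tcp_pos: [0.4675, -0.3984, 0.0019]
orientation: [0.0, 0.12, 0.993, -0.0]
wrist_force: [-0.8, 0.4, -0.3]
finger_gap: 0.0124
grip_force: 0.0
```

The gap closed to 12 mm, so the grasp missed and the driver may have been knocked. I'll open, rise and look.

step_arm(
  deltas=[
    [0,0,0,0,0,0,1],
    [0,0,0,0,0,0,1],
    [0,0,30,0,0,0,1],
    [0,0,35,0,0,0,1],
    [0,0,35,0,0,0,1],
  ],
)

```text
clock: 4.55
tcp_pos: [0.4668, -0.3976, 0.1019]
orientation: [-0.001, 0.12, 0.993, 0.0]
wrist_force: [0.6, -0.8, -1.3]
finger_gap: 0.0828
grip_force: 0.0
```

```bash
python3 snap.py 3 wrist; python3 - <<'E'
from workcell import *
from h import *
s=get_state(); q=s["orientation"]; print(s["tcp_pos"],s["wrist_force"].round(1))
c=load("wrist3.npz")
for t in tops(c,.010,.04): print(t)
E
```

```text
[ 0.46935827 -0.40039857  0.10889328] [1.  0.1 4.4]
(array([479., 271.]), np.float64(0.0193), array([ 584.2, -266.9]), array([55.6, 52.2]), 66.6, 2410)
(array([312., 189.]), np.float64(0.019), array([ 466.9, -398.3]), array([55.8, 50.9]), 76.3, 3604)
(array([463., 125.]), np.float64(0.0171), array([ 442.3, -265. ]), array([56.7, 46.9]), 68.0, 4005)
```

View pics/wrist3.png

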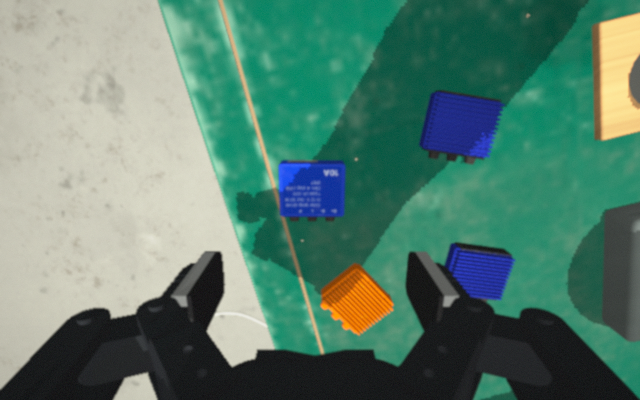

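```bash
python3 - <<'E'
from workcell import *
from h import *
c=load("wrist3.npz"); s=get_state(); T=c["world_from_camera"]
t=np.linalg.inv(T)@np.r_[s["tcp_pos"],1]; uv=c["K"]@t[:3]; print("tcp px",uv[:2]/uv[2],"depth",t[2], s["tcp_pos"],s["clock"],s["finger_gap"])
C=cloud(c)
for v in range(240,300,8):
    for u0,u1 in((150,300),(340,480)):
        z=C[v,u0:u1,2]; m=np.where((z>.05))[0]
        if len(m): a=u0+m[0]; b=u0+m[-1]; print(v,a,C[v,a].round(3),b,C[v,b].round(3),end=" | ")
    print()
print(C[330,358],C[190,312])
E
```

```text
tcp px [307.54609179 237.71035536] depth 0.18863520607753292 [ 0.46935827 -0.40039857  0.10889328] 4.6 0.08542668689734317

248 203 [ 0.396 -0.378  0.283] 203 [ 0.396 -0.378  0.283] | 248 418 [ 0.396 -0.378  0.283] 473 [ 0.396 -0.378  0.283] | 
256 201 [ 0.445 -0.439  0.161] 222 [ 0.45  -0.434  0.154] | 256 408 [ 0.47  -0.353  0.154] 429 [ 0.468 -0.346  0.161] | 
264 189 [ 0.448 -0.446  0.161] 223 [ 0.454 -0.435  0.153] | 264 392 [ 0.396 -0.378  0.283] 441 [ 0.473 -0.342  0.161] | 
272 179 [ 0.447 -0.448  0.167] 224 [ 0.458 -0.435  0.154] | 272 406 [ 0.478 -0.355  0.153] 450 [ 0.473 -0.341  0.167] | 
280 173 [ 0.448 -0.448  0.173] 224 [ 0.462 -0.437  0.154] | 280 406 [ 0.481 -0.356  0.154] 456 [ 0.473 -0.341  0.174] | 
288 166 [ 0.447 -0.447  0.179] 284 [ 0.396 -0.378  0.283] | 288 406 [ 0.485 -0.357  0.155] 463 [ 0.473 -0.341  0.179] | 
296 159 [ 0.443 -0.442  0.193] 223 [ 0.467 -0.438  0.158] | 296 407 [ 0.488 -0.358  0.157] 471 [ 0.467 -0.343  0.193] | 
[ 0.61630537 -0.38780472  0.01607326] [ 0.46499022 -0.39730534  0.02017839]
```

The finger tips measure at z≈0.153 while the reported TCP z is about 0.105. That fits the fingers having closed above the box. I'll measure the tips with the fingers shut before retrying.

step_arm(
  deltas=[
    [0,0,0,0,0,0,-1],
    [0,0,0,0,0,0,-1],
    [0,0,0,0,0,0,-1],
    [0,0,0,0,0,0,-1],
    [0,0,0,0,0,0,-1],
  ],
)

```text
clock: 5.1
tcp_pos: [0.4667, -0.3975, 0.1]
orientation: [-0.001, 0.12, 0.993, 0.001]
wrist_force: [-0.6, -0.7, -0.3]
finger_gap: 0.0127
grip_force: 0.0
```

step_arm(
  deltas=[
    [0,0,0,0,0,0,-1],
    [0,0,0,0,0,0,-1],
  ],
)

```text
clock: 5.3
tcp_pos: [0.4671, -0.398, 0.1009]
orientation: [-0.0, 0.12, 0.993, 0.0]
wrist_force: [0.3, -0.5, 0.2]
finger_gap: 0.0
grip_force: 0.0
```

```bash
python3 snap.py 4 wrist scene; python3 - <<'E'
from workcell import *
from h import *
c=load("wrist4.npz"); s=get_state(); T=c["world_from_camera"]; p=s["tcp_pos"]
t=np.linalg.inv(T)@np.r_[p,1]; uv=c["K"]@t[:3]; print("tcp px",uv[:2]/uv[2],"depth",t[2], p,s["clock"],s["finger_gap"],s["joint_pos"].round(3))
C=cloud(c)
for v in range(200,330,8):
    z=C[v,200:430,2]; m=np.where((z>.05)&(z<.27))[0]
    if len(m): a=200+m[0]; b=200+m[-1]; print(v,a,b,C[v,(a+b)//2].round(3))
S=load("scene4.npz"); X=cloud(S); d=np.linalg.norm(X[:,:,:2]-p[:2],axis=2); m=(d<.03)
print("scene: heights near tcp", np.sort(X[m][:,2].round(3))[::40])
i=S["image"]; v,u=np.where(m); print(u.min(),u.max(),v.min(),v.max())
w=np.hstack([cv2.resize(c["image"][150:350,200:440],(480,400)),cv2.resize(i[250:400,340:500],(320,300))[:,:] if 0 else cv2.copyMakeBorder(cv2.resize(i[240:400,350:470],(300,400)),0,0,0,0,cv2.BORDER_CONSTANT)])
cv2.imwrite("pics/tips.png",w[:,:,::-1])
E
```

```text
tcp px [311.05374961 228.47910447] depth 0.19428786242571044 [ 0.46715642 -0.39807493  0.10113127] 5.4 0.00018262223327069433 [-0.837  0.427 -0.016  1.128  0.    -0.597]
240 301 328 [ 0.456 -0.394  0.144]
248 300 329 [ 0.456 -0.394  0.152]
256 284 345 [ 0.457 -0.394  0.159]
264 283 346 [ 0.457 -0.394  0.167]
272 281 348 [ 0.456 -0.393  0.174]
280 279 350 [ 0.458 -0.394  0.177]
288 227 403 [ 0.461 -0.394  0.177]
296 212 418 [ 0.465 -0.395  0.176]
304 200 429 [ 0.468 -0.396  0.177]
312 200 429 [ 0.471 -0.397  0.177]
320 200 429 [ 0.475 -0.398  0.177]
328 200 429 [ 0.616 -0.433 -0.   ]
scene: heights near tcp [-0.002  0.012  0.016  0.017  0.018  0.019  0.02   0.021  0.022  0.14
  0.158  0.176  0.188  0.194  0.202  0.215  0.224  0.235  0.249  0.401
  0.615  0.618  0.62   0.621  0.621  0.622  0.622  0.623  0.623  0.623
  0.624  0.627]
414 503 140 333
```

View pics/tips.png

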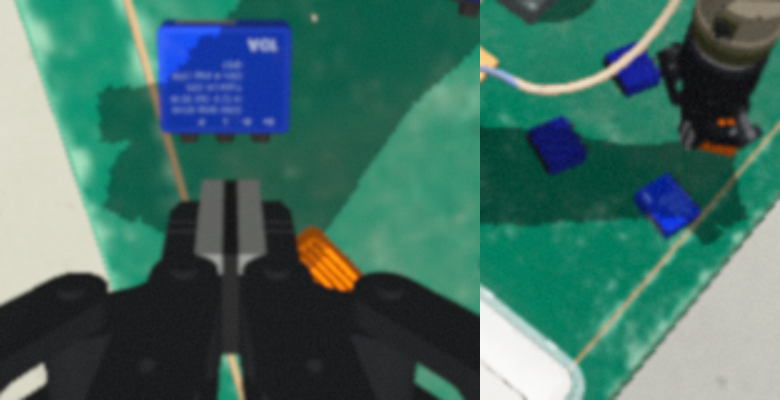

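The shut tips sit at z≈0.142 in both the wrist and scene views, while TCP reads 0.101. The real tips are therefore about 41 mm above the reported TCP, laterally correct, so I'll use TCP z ≈ -0.042 for bench grasps.

step_arm(
  deltas=[
    [0,0,-10,0,0,0,1],
    [0,0,-10,0,0,0,1],
    [0,0,-20,0,0,0,1],
    [0,0,-20,0,0,0,1],
    [0,0,-20,0,0,0,1],
  ],
)

```text
clock: 5.9
tcp_pos: [0.4667, -0.3976, 0.0195]
orientation: [-0.0, 0.12, 0.993, 0.0]
wrist_force: [-0.1, 0.7, -0.4]
finger_gap: 0.072
grip_force: 0.0
```

step_arm(
  deltas=[
    [0,0,-25,0,0,0,1],
    [0,0,-20,0,0,0,1],
    [0,0,-13,0,0,0,1],
    [0,0,-5,0,0,0,1],
    [0,0,0,0,0,0,1],
  ],
)

```text
clock: 6.4
tcp_pos: [0.4668, -0.3976, -0.0426]
orientation: [-0.001, 0.12, 0.993, 0.001]
wrist_force: [0.1, -0.1, -0.4]
finger_gap: 0.0855
grip_force: 0.0
```

step_arm(
  deltas=[
    [0,0,0,0,0,0,-1],
    [0,0,0,0,0,0,-1],
    [0,0,0,0,0,0,-1],
    [0,0,0,0,0,0,-1],
    [0,0,0,0,0,0,-1],
  ],
  newtons=40,
)

```text
clock: 6.9
tcp_pos: [0.4681, -0.3991, -0.0403]
orientation: [0.001, 0.12, 0.993, -0.001]
wrist_force: [-0.0, -1.0, 5.2]
finger_gap: 0.0553
grip_force: 44.0
```

Gripped, with a 55 mm gap. Now I'll lift and carry it to the far slot on the square pan.

step_arm(
  deltas=[
    [0,0,30,0,0,0,-1],
    [0,0,45,0,0,0,-1],
    [0,0,45,0,0,0,-1],
    [10,20,30,0,0,0,-1],
    [17,42,0,0,0,1.2,-1],
  ],
)

```text
clock: 7.4
tcp_pos: [0.4967, -0.3407, 0.1139]
orientation: [0.004, 0.111, 0.994, -0.003]
wrist_force: [1.4, -0.1, -1.0]
finger_gap: 0.0554
grip_force: 43.3
```

step_arm(
  deltas=[
    [17,42,0,0,0,1.2,-1],
    [17,42,0,0,0,1.2,-1],
    [17,42,0,0,0,1.2,-1],
    [17,42,0,0,0,1.2,-1],
    [17,42,0,0,0,1.2,-1],
  ],
)

```text
clock: 7.9
tcp_pos: [0.5794, -0.1242, 0.1082]
orientation: [-0.0, 0.057, 0.998, 0.0]
wrist_force: [0.6, -0.7, 0.6]
finger_gap: 0.0554
grip_force: 43.3
```

step_arm(
  deltas=[
    [17,42,0,0,0,1.2,-1],
    [17,42,0,0,0,1.2,-1],
    [17,42,0,0,0,1.2,-1],
    [17,42,0,0,0,1.2,-1],
    [17,42,0,0,0,1.2,-1],
  ],
)

```text
clock: 8.4
tcp_pos: [0.6643, 0.0858, 0.1081]
orientation: [-0.0, 0.004, 1.0, 0.0]
wrist_force: [0.9, -0.4, -0.8]
finger_gap: 0.0552
grip_force: 43.3
```

step_arm(
  deltas=[
    [12,26,0,0,0,0.8,-1],
    [0,0,0,0,0,0,-1],
    [0,0,0,0,0,0,-1],
  ],
)

```text
clock: 8.7
tcp_pos: [0.6757, 0.1107, 0.1075]
orientation: [-0.001, -0.003, 1.0, -0.0]
wrist_force: [1.1, -0.4, -1.5]
finger_gap: 0.0552
grip_force: 43.3
```

```bash
python3 snap.py 5 wrist scene; python3 - <<'E'
from workcell import *
from h import *
s=get_state(); q=s["orientation"]; print(s["tcp_pos"],np.degrees(2*np.arctan2(q[2],q[1]))-90,s["finger_gap"],s["joint_pos"].round(2))
for n in("wrist5","scene5"):
    c=load(n+".npz"); C=cloud(c)
    for t in tops(c,.01,.4,amin=100): print(n,t)
E
```

```text
[0.67559371 0.10907012 0.10795273] 90.20905464555514 0.05514377827882255 [ 0.04  0.56  0.22  1.23 -0.    0.04]
wrist5 (array([  4., 388.]), np.float64(0.0446), array([769.7, -83.3]), array([ 23.5, 337.6]), 42.9, 190)
wrist5 (array([314., 265.]), np.float64(0.1669), array([653.1, 113. ]), array([99.4, 57. ]), 0.2, 13622)
scene5 (array([381., 298.]), np.float64(0.0182), array([ 440.5, -265.3]), array([56.5, 54.7]), 68.3, 321)
scene5 (array([413., 270.]), np.float64(0.0181), array([ 577.6, -274.1]), array([38.1, 53.3]), 65.0, 171)
scene5 (array([467., 205.]), np.float64(0.0485), array([ 894.5, -256.2]), array([258.9, 134.1]), 7.5, 1684)
scene5 (array([336., 152.]), np.float64(0.167), array([715.4, 156.2]), array([195.5,  49.5]), 39.9, 209)
scene5 (array([535., 150.]), np.float64(0.0482), array([1309.3, -286.6]), array([215.3, 210.3]), 86.9, 959)
scene5 (array([200., 148.]), np.float64(0.0333), array([448.8, 576.5]), array([105.1, 123.9]), 12.0, 471)
scene5 (array([568., 116.]), np.float64(0.0487), array([1558.5, -290.8]), array([223.4, 223.4]), 28.7, 698)
scene5 (array([596.,  85.]), np.float64(0.0492), array([1854.5, -295.3]), array([248.8, 213.8]), 1.5, 617)
scene5 (array([615.,  58.]), np.float64(0.0498), array([2121.9, -284. ]), array([234.3, 217.2]), 1.8, 523)
scene5 (array([626.,  35.]), np.float64(0.0491), array([2405.9, -236.7]), array([256.6, 116.5]), 19.2, 165)
```

View pics/wrist5.png

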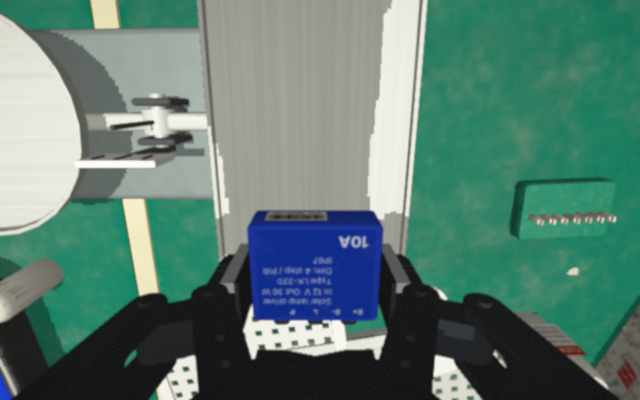

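The wrist view shows the driver held level above the far end of the pan, centred at (314,265). Lowering it to just above the pan and releasing.

step_arm(
  deltas=[
    [0,0,-25,0,0,0,-1],
    [0,0,-20,0,0,0,-1],
    [0,0,-10,0,0,0,-1],
    [0,0,-2,0,0,0,-1],
    [0,0,0,0,0,0,-1],
  ],
)

```text
clock: 9.3
tcp_pos: [0.6762, 0.1092, 0.0516]
orientation: [0.0, -0.002, 1.0, 0.0]
wrist_force: [-0.7, 0.2, -1.0]
finger_gap: 0.0551
grip_force: 43.3
```

step_arm(
  deltas=[
    [0,0,0,0,0,0,0.6],
    [0,0,0,0,0,0,0.6],
    [0,0,0,0,0,0,0.6],
    [0,0,30,0,0,0,0.6],
    [0,0,30,0,0,0,1],
  ],
)

```text
clock: 9.8
tcp_pos: [0.6753, 0.11, 0.1112]
orientation: [-0.001, -0.002, 1.0, -0.0]
wrist_force: [0.7, -0.3, 0.1]
finger_gap: 0.0806
grip_force: 0.0
```

```bash
python3 snap.py 6 wrist scene; python3 - <<'E'
from workcell import *
from h import *
s=get_state(); print(s["tcp_pos"],s["finger_gap"])
for n in("wrist6","scene6"):
    for t in tops(load(n+".npz"),.01,.13,amin=100)[:4]: print(n,t)
E
```

```text
[0.67948514 0.11023801 0.11700618] 0.08571194130177823
wrist6 (array([  3., 378.]), np.float64(0.0443), array([ 855.3, -195.2]), array([12.9, 48.6]), 64.0, 157)
wrist6 (array([312., 213.]), np.float64(0.0944), array([676.2, 110.5]), array([51.3, 55.4]), 0.1, 5945)
scene6 (array([381., 298.]), np.float64(0.0182), array([ 441.5, -265.8]), array([56.7, 53.2]), 66.6, 316)
scene6 (array([413., 270.]), np.float64(0.018), array([ 577.6, -278.3]), array([35.1, 56.8]), 85.5, 170)
scene6 (array([467., 205.]), np.float64(0.0485), array([ 894.7, -253.3]), array([256.3, 136.1]), 5.6, 1689)
scene6 (array([336., 169.]), np.float64(0.0942), array([675.1, 107.9]), array([52.1, 60.9]), 0.7, 232)
```

The driver lies on the pan at (676,110), and the pan is down to 0.076 as expected. Next is the finned driver at (583,-266).

step_arm(
  deltas=[
    [-10,-42,0,0,0,-2.5,1],
    [-10,-42,0,0,0,-2.5,1],
    [-10,-42,0,0,0,-2.5,1],
    [-10,-42,0,0,0,-2.5,1],
    [-10,-42,0,0,0,-2.5,1],
  ],
)

```text
clock: 10.4
tcp_pos: [0.6257, -0.1014, 0.1113]
orientation: [0.0, 0.107, 0.994, -0.0]
wrist_force: [0.4, 0.0, 0.4]
finger_gap: 0.0859
grip_force: 0.0
```

step_arm(
  deltas=[
    [-10,-42,0,0,0,-2.5,1],
    [-10,-42,0,0,0,-2.5,1],
    [-10,-42,0,0,0,-2.5,1],
    [-12,-40,0,0,0,-2.5,1],
    [0,0,0,0,0,0,1],
  ],
)

```text
clock: 10.9
tcp_pos: [0.5828, -0.2714, 0.111]
orientation: [0.0, 0.196, 0.981, -0.001]
wrist_force: [-0.1, 0.4, -0.8]
finger_gap: 0.0856
grip_force: 0.0
```

```bash
cat > st.py <<'E'
import sys
from workcell import *
from h import *
s=get_state(); q=s["orientation"]; print("tcp",(s["tcp_pos"]*1000).round(1),"yaw",round(np.degrees(2*np.arctan2(q[2],q[1]))-90,1),"gap",round(s["finger_gap"],4),s["wrist_force"].round(1),s["clock"])
for n in sys.argv[2:]:
    c=read_camera(n); f=f"{n}{sys.argv[1]}"; cv2.imwrite(f"pics/{f}.png",c["image"][:,:,::-1]); np.savez(f"{f}.npz",**c)
    for t in tops(c,.01,.13,amin=100)[:6]: print(n,*t)
E
python3 st.py 7 wrist
```

```text
tcp [ 582.8 -271.4  111. ] yaw 67.4 gap 0.0856 [-0.1  0.4 -0.8] 10.9
wrist [319. 185.] 0.0191 [ 582.3 -265.1] [55.5 48.8] 67.4 3212
wrist [252.  27.] 0.0191 [ 445.6 -265.9] [56.5 41. ] 68.0 4047
```

step_arm(
  deltas=[
    [0,0,-35,0,0,0,1],
    [0,0,-40,0,0,0,1],
    [0,0,-40,0,0,0,1],
    [0,0,-25,0,0,0,1],
    [0,0,-8,0,0,0,1],
  ],
)

```text
clock: 11.45
tcp_pos: [0.582, -0.2629, -0.0403]
orientation: [-0.003, 0.192, 0.981, 0.001]
wrist_force: [-0.6, -0.1, 0.3]
finger_gap: 0.0855
grip_force: 0.0
```

step_arm(
  deltas=[
    [0,0,0,0,0,0,1],
    [0,0,0,0,0,0,1],
  ],
)

```text
clock: 11.65
tcp_pos: [0.5855, -0.266, -0.0353]
orientation: [0.001, 0.192, 0.981, -0.0]
wrist_force: [1.0, 0.3, 0.7]
finger_gap: 0.0855
grip_force: 0.0
```

step_arm(
  deltas=[
    [-3,0,-5,0,0,0,1],
    [0,0,0,0,0,0,-1],
    [0,0,0,0,0,0,-1],
    [0,0,0,0,0,0,-1],
    [0,0,0,0,0,0,-1],
  ],
)

```text
clock: 12.15
tcp_pos: [0.5817, -0.2666, -0.0407]
orientation: [0.001, 0.193, 0.981, -0.0]
wrist_force: [-1.4, 0.4, 5.3]
finger_gap: 0.0551
grip_force: 44.1
```

step_arm(
  deltas=[
    [0,0,0,0,0,0,-1],
    [0,0,0,0,0,0,-1],
  ],
)

```text
clock: 12.35
tcp_pos: [0.5817, -0.2666, -0.0407]
orientation: [0.001, 0.193, 0.981, -0.0]
wrist_force: [-0.3, -0.2, 5.8]
finger_gap: 0.0554
grip_force: 44.2
```

step_arm(
  deltas=[
    [0,0,30,0,0,0,-1],
    [0,0,45,0,0,0,-1],
    [0,0,45,0,0,0,-1],
    [2,20,30,0,0,0,-1],
    [4,40,0,0,0,2.5,-1],
  ],
)

```text
clock: 12.85
tcp_pos: [0.5905, -0.2097, 0.1137]
orientation: [0.005, 0.173, 0.985, -0.002]
wrist_force: [1.0, 0.0, -1.8]
finger_gap: 0.0549
grip_force: 43.4
```

step_arm(
  deltas=[
    [4,40,0,0,0,2.5,-1],
    [4,40,0,0,0,2.5,-1],
    [4,40,0,0,0,2.5,-1],
    [4,40,0,0,0,2.5,-1],
    [4,40,0,0,0,2.5,-1],
  ],
)

```text
clock: 13.35
tcp_pos: [0.6068, -0.0044, 0.1078]
orientation: [-0.0, 0.062, 0.998, 0.0]
wrist_force: [0.7, -0.4, -1.4]
finger_gap: 0.0554
grip_force: 43.4
```

step_arm(
  deltas=[
    [4,40,0,0,0,2.5,-1],
    [2,40,0,0,0,2.5,-1],
    [0,36,0,0,0,2.5,-1],
    [0,0,0,0,0,0,-1],
    [0,0,0,0,0,0,-1],
  ],
)

```text
clock: 13.85
tcp_pos: [0.6126, 0.1108, 0.1077]
orientation: [-0.001, -0.003, 1.0, -0.0]
wrist_force: [0.1, -1.0, -1.8]
finger_gap: 0.0556
grip_force: 43.4
```

```bash
python3 st.py 8 wrist
```

```text
tcp [612.6 110.8 107.7] yaw 90.4 gap 0.0556 [ 0.1 -1.  -1.8] 13.85
```

step_arm(
  deltas=[
    [1,-1,-30,0,0,0,-1],
    [0,0,-25,0,0,0,-1],
    [0,0,-12,0,0,0,-1],
    [0,0,-3,0,0,0,-1],
    [0,0,0,0,0,0,-1],
  ],
)

```text
clock: 14.4
tcp_pos: [0.6143, 0.1081, 0.0383]
orientation: [-0.0, -0.002, 1.0, 0.0]
wrist_force: [0.7, -0.1, -0.5]
finger_gap: 0.055
grip_force: 43.4
```

step_arm(
  deltas=[
    [0,0,0,0,0,0,0.6],
    [0,0,0,0,0,0,0.6],
    [0,0,0,0,0,0,0.6],
    [0,0,35,0,0,0,0.6],
    [0,0,35,0,0,0,1],
  ],
)

```text
clock: 14.9
tcp_pos: [0.6132, 0.109, 0.1085]
orientation: [-0.001, -0.002, 1.0, 0.0]
wrist_force: [0.7, 0.6, 0.5]
finger_gap: 0.0807
grip_force: 0.0
```

```bash
python3 st.py 9 wrist
```

```text
tcp [613.2 109.  108.5] yaw 90.3 gap 0.0807 [0.7 0.6 0.5] 14.9
wrist [313. 294.] 0.0943 [675.2 110.5] [56.9 55.1] 0.0 4982
wrist [314. 220.] 0.0947 [616.6 110.5] [48.8 54.8] 0.2 5492
```

step_arm(
  deltas=[
    [-19,-42,0,0,0,-2.5,1],
    [-19,-42,0,0,0,-2.5,1],
    [-19,-42,0,0,0,-2.5,1],
    [-19,-42,0,0,0,-2.5,1],
    [-19,-42,0,0,0,-2.5,1],
  ],
)

```text
clock: 15.45
tcp_pos: [0.5188, -0.1025, 0.109]
orientation: [0.001, 0.107, 0.994, -0.0]
wrist_force: [0.3, -1.0, -0.8]
finger_gap: 0.0854
grip_force: 0.0
```

step_arm(
  deltas=[
    [-19,-42,0,0,0,-2.5,1],
    [-19,-42,0,0,0,-2.5,1],
    [-19,-42,0,0,0,-2.5,1],
    [-19,-38,0,0,0,-2.5,1],
    [0,0,0,0,0,0,1],
  ],
)

```text
clock: 15.95
tcp_pos: [0.4419, -0.2698, 0.109]
orientation: [0.001, 0.196, 0.981, -0.001]
wrist_force: [0.6, 0.4, -0.4]
finger_gap: 0.0856
grip_force: 0.0
```

step_arm(
  deltas=[
    [0,0,0,0,0,0,1],
    [0,0,0,0,0,0,1],
  ],
)

```text
clock: 16.15
tcp_pos: [0.4435, -0.2644, 0.1085]
orientation: [0.0, 0.192, 0.981, 0.0]
wrist_force: [0.4, -0.5, 0.4]
finger_gap: 0.0855
grip_force: 0.0
```

```bash
python3 st.py 10 wrist
```

```text
tcp [ 443.5 -264.4  108.5] yaw 67.8 gap 0.0855 [ 0.4 -0.5  0.4] 16.15
wrist [311. 187.] 0.0192 [ 442.  -264.7] [55.7 47.8] 67.9 3275
```

step_arm(
  deltas=[
    [-1,0,-40,0,0,0,1],
    [0,0,-45,0,0,0,1],
    [0,0,-40,0,0,0,1],
    [0,0,-18,0,0,0,1],
    [0,0,-7,0,0,0,1],
  ],
)

```text
clock: 16.7
tcp_pos: [0.4412, -0.2622, -0.0441]
orientation: [-0.002, 0.191, 0.981, 0.001]
wrist_force: [0.4, -0.2, 0.9]
finger_gap: 0.0854
grip_force: 0.0
```

step_arm(
  deltas=[
    [0,0,0,0,0,0,1],
    [0,0,0,0,0,0,-1],
    [0,0,0,0,0,0,-1],
    [0,0,0,0,0,0,-1],
    [0,0,0,0,0,0,-1],
  ],
)

```text
clock: 17.2
tcp_pos: [0.4436, -0.2662, -0.04]
orientation: [0.002, 0.193, 0.981, -0.001]
wrist_force: [0.3, 0.9, 5.7]
finger_gap: 0.0548
grip_force: 43.6
```

step_arm(
  deltas=[
    [0,0,0,0,0,0,-1],
    [0,0,0,0,0,0,-1],
  ],
)

```text
clock: 17.4
tcp_pos: [0.4436, -0.2662, -0.0399]
orientation: [0.002, 0.193, 0.981, -0.001]
wrist_force: [0.1, 0.7, 6.0]
finger_gap: 0.0553
grip_force: 43.5
```

step_arm(
  deltas=[
    [0,0,30,0,0,0,-1],
    [0,0,45,0,0,0,-1],
    [0,0,45,0,0,0,-1],
    [8,20,30,0,0,0,-1],
    [11,40,0,0,0,2.5,-1],
  ],
)

```text
clock: 17.9
tcp_pos: [0.465, -0.2089, 0.1141]
orientation: [0.005, 0.173, 0.985, -0.003]
wrist_force: [1.0, -1.0, -1.4]
finger_gap: 0.0553
grip_force: 43.5
```

step_arm(
  deltas=[
    [11,40,0,0,0,2.5,-1],
    [11,40,0,0,0,2.5,-1],
    [11,40,0,0,0,2.5,-1],
    [11,40,0,0,0,2.5,-1],
    [11,40,0,0,0,2.5,-1],
  ],
)

```text
clock: 18.4
tcp_pos: [0.5165, -0.0035, 0.1089]
orientation: [0.001, 0.062, 0.998, -0.0]
wrist_force: [0.6, -0.2, -1.9]
finger_gap: 0.0553
grip_force: 43.5
```

step_arm(
  deltas=[
    [11,40,0,0,0,2.5,-1],
    [11,40,0,0,0,2.5,-1],
    [12,35,0,0,0,2.5,-1],
    [0,0,0,0,0,0,-1],
    [0,0,0,0,0,0,-1],
  ],
)

```text
clock: 18.9
tcp_pos: [0.55, 0.1106, 0.1084]
orientation: [-0.0, -0.003, 1.0, -0.0]
wrist_force: [-0.4, 0.6, -2.0]
finger_gap: 0.055
grip_force: 43.6
```

```bash
python3 st.py 11 wrist
```

```text
tcp [550.  110.6 108.4] yaw 90.4 gap 0.055 [-0.4  0.6 -2. ] 18.9
wrist [313. 283.] 0.0935 [643.  110.8] [53.6 29.8] 89.3 1878
```

View pics/wrist11.png

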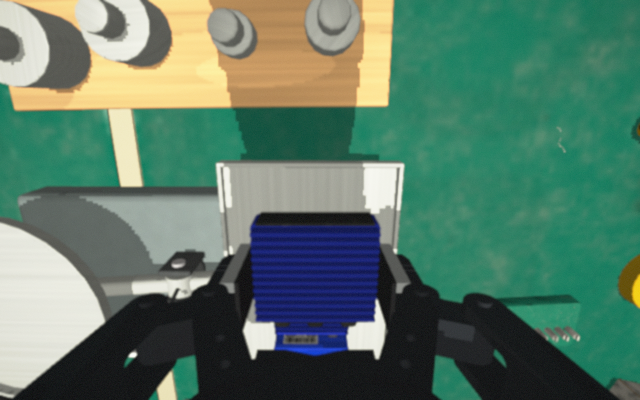

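The wrist view shows the finned driver held over the near slot at (315,270), with the two placed drivers behind it. Releasing it, then going to the weights.

step_arm(
  deltas=[
    [1,-1,-30,0,0,0,-1],
    [0,0,-25,0,0,0,-1],
    [0,0,-12,0,0,0,-1],
    [0,0,-3,0,0,0,-1],
    [0,0,0,0,0,0,-1],
  ],
)

```text
clock: 19.45
tcp_pos: [0.5512, 0.1082, 0.0385]
orientation: [-0.0, -0.002, 1.0, 0.0]
wrist_force: [0.7, 0.5, -1.4]
finger_gap: 0.0551
grip_force: 43.5
```

step_arm(
  deltas=[
    [0,0,0,0,0,0,0.6],
    [0,0,0,0,0,0,0.6],
    [0,0,0,0,0,0,0.6],
    [0,0,35,0,0,0,0.6],
    [0,0,35,0,0,0,0.6],
  ],
)

```text
clock: 19.95
tcp_pos: [0.5502, 0.109, 0.1085]
orientation: [-0.001, -0.002, 1.0, -0.0]
wrist_force: [1.6, -0.0, -0.4]
finger_gap: 0.0686
grip_force: 0.0
```

step_arm(
  deltas=[
    [-22,-40,10,0,0,0,0],
    [-22,-40,10,0,0,0,0],
    [-22,-40,10,0,0,0,0],
    [-22,-40,0,0,0,0,0],
    [-22,-40,0,0,0,0,0],
  ],
)

```text
clock: 20.45
tcp_pos: [0.4409, -0.0925, 0.1394]
orientation: [0.001, -0.003, 1.0, -0.001]
wrist_force: [0.6, -1.2, 0.3]
finger_gap: 0.0425
grip_force: 0.0
```

step_arm(
  deltas=[
    [0,0,0,0,0,0,0],
    [0,0,0,0,0,0,0],
  ],
)

```text
clock: 20.65
tcp_pos: [0.4412, -0.0921, 0.139]
orientation: [0.001, -0.001, 1.0, -0.0]
wrist_force: [0.9, -0.1, 0.9]
finger_gap: 0.0428
grip_force: 0.0
```

```bash
python3 st.py 12 wrist top; python3 - <<'E'
from h import *
for n in("wrist12","top12"):
    c=load(n+".npz"); C=cloud(c); C[c["z_map"]<=0]=-1
    s=C[:,:,:]; m=((s[:,:,2]>.03)&(s[:,:,2]<.085)&(s[:,:,0]>.38)&(s[:,:,0]<.485)&(abs(s[:,:,1])<.17)).astype(np.uint8)
    k,l=cv2.connectedComponents(m)
    for i in range(1,k):
        P=s[l==i]
        if len(P)<20: continue
        t=np.percentile(P[:,2],97); K=P[P[:,2]>t-.004]
        print(n,"top",t.round(4),"knob",((K.min(0)+K.max(0))/2).round(4),K.mean(0).round(4),len(K))
c=load("wrist12.npz"); C=cloud(c); v,u=np.where((C[:,:,1]<-.05)&(C[:,:,1]>-.15)&(C[:,:,0]>.56)&(C[:,:,0]<.68)&(C[:,:,2]>.08)); print("round pan z",np.median(C[v,u,2]) if len(v) else None)
E
```

```text
tcp [441.2 -92.1 139. ] yaw 90.1 gap 0.0428 [ 0.9 -0.1  0.9] 20.65
wrist [547. 320.] 0.0946 [550.5 118.3] [74.9 44.3] 86.7 2799
top [170. 276.] 0.0354 [299.  559.2] [ 96.3 131.4] 21.2 256
top [164. 225.] 0.0294 [452.1 580.4] [ 96.2 132.9] 10.0 246
top [298. 202.] 0.0924 [550.1 108.3] [48.4 44. ] 89.0 160
top [298. 184.] 0.094 [616.5 108.6] [39.9 46. ] 1.6 162
top [299. 168.] 0.0943 [675.2 109.3] [47.  49.7] 2.0 189
top [400. 126.] 0.0475 [ 892.3 -256.8] [234.6 134.1] 0.6 1585
wrist12 top 0.0729 knob [ 0.4247 -0.0264  0.0716] [ 0.4242 -0.0267  0.072 ] 554
wrist12 top 0.0642 knob [0.4217 0.1232 0.0628] [0.4216 0.1225 0.0631] 522
wrist12 top 0.0797 knob [ 0.4383 -0.0972  0.0784] [ 0.4378 -0.0971  0.0789] 564
wrist12 top 0.0582 knob [0.4282 0.0501 0.0565] [0.4278 0.0497 0.057 ] 499
top12 top 0.0649 knob [0.4234 0.1223 0.064 ] [0.4231 0.1229 0.0633] 26
top12 top 0.0594 knob [0.43   0.0499 0.0581] [0.4304 0.0498 0.0574] 20
top12 top 0.0729 knob [ 0.4273 -0.0256  0.0727] [ 0.4263 -0.0269  0.0724] 19
round pan z 0.10477826450542094
```

Weight heights confirm their identities: tops at 0.080 (300), 0.073 (200), 0.064 (100) and 0.058 (50) match 10 mm plus the listed heights. The round pan is up at 0.105. Picking the 300 at (438.5,-97).

step_arm(
  deltas=[
    [-2,-5,-40,0,0,0,0],
    [0,0,-40,0,0,0,0],
    [0,0,-30,0,0,0,0],
    [0,0,-12,0,0,0,0],
    [0,0,0,0,0,0,0],
  ],
)

```text
clock: 21.25
tcp_pos: [0.4388, -0.0941, 0.0157]
orientation: [-0.001, -0.004, 1.0, 0.0]
wrist_force: [0.9, 0.8, -0.1]
finger_gap: 0.0427
grip_force: 0.0
```

step_arm(
  deltas=[
    [0,0,0,0,0,0,-1],
    [0,0,0,0,0,0,-1],
    [0,0,0,0,0,0,-1],
    [0,0,0,0,0,0,-1],
  ],
  newtons=60,
)

```text
clock: 21.65
tcp_pos: [0.4412, -0.0971, 0.0175]
orientation: [0.001, -0.003, 1.0, -0.002]
wrist_force: [-2.3, -4.6, 7.4]
finger_gap: 0.02
grip_force: 58.5
```

step_arm(
  deltas=[
    [0,0,30,0,0,0,-1],
    [0,0,45,0,0,0,-1],
    [0,0,45,0,0,0,-1],
    [10,0,20,0,0,0,-1],
    [35,-1,0,0,0,0,-1],
  ],
)

```text
clock: 22.15
tcp_pos: [0.485, -0.0961, 0.16]
orientation: [0.002, -0.003, 1.0, -0.001]
wrist_force: [1.5, -0.3, -2.4]
finger_gap: 0.0198
grip_force: 59.7
```

step_arm(
  deltas=[
    [40,-1,0,0,0,0,-1],
    [40,-1,0,0,0,0,-1],
    [25,-1,0,0,0,0,-1],
    [0,0,0,0,0,0,-1],
    [0,0,0,0,0,0,-1],
  ],
)

```text
clock: 22.65
tcp_pos: [0.589, -0.0985, 0.1548]
orientation: [-0.001, -0.003, 1.0, 0.0]
wrist_force: [-2.0, -0.7, -3.4]
finger_gap: 0.0203
grip_force: 59.6
```

```bash
python3 st.py 13 wrist; python3 - <<'E'
from h import *
c=load("wrist13.npz"); C=cloud(c); C[c["z_map"]<=0]=-1; S=C[(C[:,:,2]>.099)&(C[:,:,2]<.12)&(C[:,:,0]>.5)&(C[:,:,1]<-.02)]
print(len(S),S.min(0),S.max(0),np.median(S[:,2]))
E
```

```text
tcp [589.  -98.5 154.8] yaw 90.4 gap 0.0203 [-2.  -0.7 -3.4] 22.65
wrist [204. 383.] 0.0473 [ 827.3 -222.6] [ 8.4 61. ] 47.0 211
wrist [179. 351.] 0.0337 [ 782.1 -244.6] [10.7 27.9] 58.0 95
wrist [545. 288.] 0.0941 [679.3 109.8] [64.1 57. ] 1.3 3652
wrist [562. 229.] 0.0941 [618.7 116.9] [70.8 51.6] 89.1 3926
wrist [585. 151.] 0.0927 [551.1 109.7] [56.9 47.1] 89.6 4712
12942 [ 0.54427225 -0.16984983  0.10268655] [ 0.6882115  -0.02716461  0.11332773] 0.10525570518372568
```

View pics/wrist13.png

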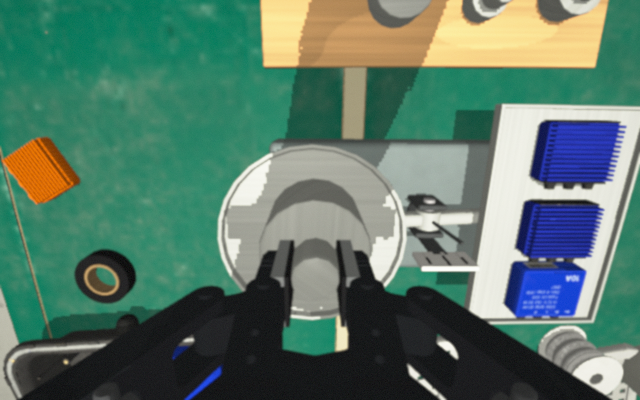

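The wrist view shows the 300 hanging over the near half of the round pan, whose centre measures (616,-98.5). All three drivers sit on the square pan at right. Setting the weight down, then going to the 100 at (422.5,122.8).

step_arm(
  deltas=[
    [0,0,-20,0,0,0,-1],
    [0,0,-15,0,0,0,-1],
    [0,0,-5,0,0,0,-1],
    [0,0,0,0,0,0,-1],
    [0,0,0,0,0,0,-1],
  ],
)

```text
clock: 23.2
tcp_pos: [0.5892, -0.1, 0.1171]
orientation: [0.0, -0.002, 1.0, -0.0]
wrist_force: [0.3, -0.3, -2.2]
finger_gap: 0.02
grip_force: 59.6
```

step_arm(
  deltas=[
    [0,0,0,0,0,0,0],
    [0,0,0,0,0,0,0],
    [0,0,0,0,0,0,0],
    [0,0,25,0,0,0,0],
    [0,0,35,0,0,0,0],
  ],
)

```text
clock: 23.7
tcp_pos: [0.5878, -0.0997, 0.1752]
orientation: [-0.002, -0.002, 1.0, 0.001]
wrist_force: [1.2, -0.3, 0.1]
finger_gap: 0.0427
grip_force: 0.0
```

step_arm(
  deltas=[
    [-27,37,0,0,0,0,0],
    [-28,37,0,0,0,0,0],
    [-28,37,0,0,0,0,0],
    [-28,37,0,0,0,0,0],
    [-28,37,-15,0,0,0,0],
  ],
)

```text
clock: 24.2
tcp_pos: [0.4509, 0.0861, 0.1633]
orientation: [0.003, -0.002, 1.0, 0.0]
wrist_force: [0.8, 1.0, -0.2]
finger_gap: 0.0427
grip_force: 0.0
```

step_arm(
  deltas=[
    [-28,37,-15,0,0,0,0],
    [0,0,0,0,0,0,0],
    [0,0,0,0,0,0,0],
  ],
)

```text
clock: 24.5
tcp_pos: [0.4218, 0.1227, 0.1467]
orientation: [0.001, -0.004, 1.0, -0.0]
wrist_force: [0.4, -0.9, 0.3]
finger_gap: 0.0427
grip_force: 0.0
```

```bash
python3 st.py 14 scene; python3 - <<'E'
from h import *
c=load("scene14.npz"); C=cloud(c); S=C[(C[:,:,2]>.1)&(C[:,:,2]<.2)&(C[:,:,0]>.53)&(C[:,:,0]<.69)&(C[:,:,1]<-.03)&(C[:,:,1]>-.17)]
print(len(S),np.percentile(S[:,2],[5,50,98]), S[S[:,2]>.14].mean(0))
E
```

```text
tcp [421.8 122.7 146.7] yaw 90.4 gap 0.0427 [ 0.4 -0.9  0.3] 24.5
scene [309. 189.] 0.0945 [547.3 109. ] [48.9 56.9] 11.3 202
scene [467. 205.] 0.0484 [ 895.1 -253.8] [257.7 133.9] 5.3 1686
scene [332. 173.] 0.0941 [645.3 108. ] [110.2  56.6] 0.5 417
scene [161. 173.] 0.036 [296.8 561.3] [107.2 139.2] 24.0 1011
scene [535. 150.] 0.0484 [1309.8 -287.1] [214.5 210.4] 86.3 959
scene [194. 148.] 0.0265 [447.2 582.8] [104.5 140.3] 11.2 812
1436 [0.10213709 0.10746485 0.17202762] [ 0.58194456 -0.10331516  0.15419753]
```

step_arm(
  deltas=[
    [1,0,-40,0,0,0,0],
    [0,0,-45,0,0,0,0],
    [0,0,-40,0,0,0,0],
    [0,0,-15,0,0,0,0],
    [0,0,-5,0,0,0,0],
  ],
)

```text
clock: 25.05
tcp_pos: [0.4232, 0.1206, -0.0003]
orientation: [-0.001, -0.001, 1.0, -0.0]
wrist_force: [-0.6, -0.0, -0.5]
finger_gap: 0.0428
grip_force: 0.0
```

step_arm(
  deltas=[
    [0,0,0,0,0,0,0],
    [0,0,0,0,0,0,-1],
    [0,0,0,0,0,0,-1],
    [0,0,0,0,0,0,-1],
    [0,0,0,0,0,0,-1],
  ],
)

```text
clock: 25.55
tcp_pos: [0.4252, 0.1219, 0.0027]
orientation: [0.002, -0.002, 1.0, -0.0]
wrist_force: [-0.0, -0.4, 6.3]
finger_gap: 0.0198
grip_force: 58.8
```

step_arm(
  deltas=[
    [0,0,40,0,0,0,-1],
    [0,0,48,0,0,0,-1],
    [0,0,48,0,0,0,-1],
    [0,0,48,0,0,0,-1],
    [32,-31,0,0,0,0,-1],
  ],
)

```text
clock: 26.05
tcp_pos: [0.4564, 0.0935, 0.1926]
orientation: [0.005, -0.005, 1.0, 0.001]
wrist_force: [3.1, 0.6, -1.2]
finger_gap: 0.02
grip_force: 59.3
```

step_arm(
  deltas=[
    [32,-32,0,0,0,0,-1],
    [32,-32,0,0,0,0,-1],
    [32,-32,0,0,0,0,-1],
    [32,-31,0,0,0,0,-1],
    [32,-31,0,0,0,0,-1],
  ],
)

```text
clock: 26.55
tcp_pos: [0.616, -0.0683, 0.1852]
orientation: [-0.0, -0.002, 1.0, 0.0]
wrist_force: [1.0, 0.6, -1.1]
finger_gap: 0.0198
grip_force: 59.3
```

step_arm(
  deltas=[
    [33,-31,0,0,0,0,-1],
    [0,0,0,0,0,0,-1],
    [0,0,0,0,0,0,-1],
  ],
)

```text
clock: 26.85
tcp_pos: [0.6479, -0.0987, 0.1838]
orientation: [-0.001, -0.002, 1.0, 0.001]
wrist_force: [-0.1, 0.8, -0.3]
finger_gap: 0.0198
grip_force: 59.3
```

```bash
python3 st.py 15 wrist
```

```text
tcp [647.9 -98.7 183.8] yaw 90.2 gap 0.0198 [-0.1  0.8 -0.3] 26.85
wrist [215. 374.] 0.0475 [ 897.  -218.8] [ 7.7 34.8] 44.7 104
wrist [183. 346.] 0.0477 [ 856.6 -255. ] [ 9.7 44.8] 44.2 180
wrist [155. 301.] 0.0639 [ 784.7 -278.9] [ 48.  110.1] 21.4 2301
wrist [538. 215.] 0.0943 [676.4 109.6] [51.9 57.2] 0.5 3486
wrist [555. 153.] 0.0927 [616.6 109.8] [46.6 56.8] 0.3 3722
wrist [571.  73.] 0.0911 [551.1 114. ] [47.7 66.9] 1.7 4448
```

View pics/wrist15.png

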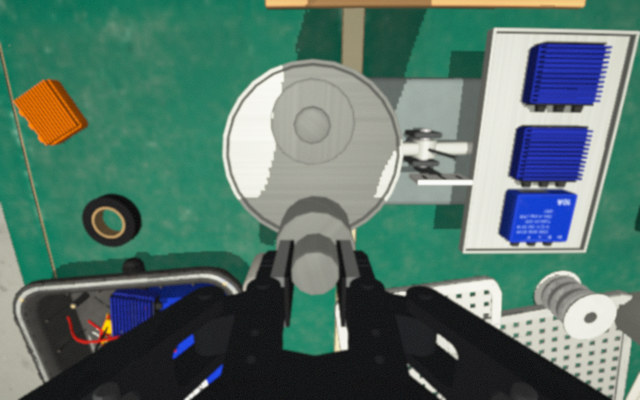

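The wrist view shows the 300 standing on the round pan at (313,125), and the held 100 clear of it at (315,255). Something finned and blue at (130,305) lies inside the far tote. It isn't on the bench and is out of reach, so it isn't meant. Lowering the 100.

step_arm(
  deltas=[
    [1,0,-35,0,0,0,-1],
    [0,0,-30,0,0,0,-1],
    [0,0,-16,0,0,0,-1],
    [0,0,-4,0,0,0,-1],
    [0,0,0,0,0,0,-1],
  ],
)

```text
clock: 27.4
tcp_pos: [0.6483, -0.0969, 0.1007]
orientation: [-0.0, -0.003, 1.0, 0.0]
wrist_force: [-0.4, -0.2, -0.9]
finger_gap: 0.0201
grip_force: 59.2
```

step_arm(
  deltas=[
    [0,0,0,0,0,0,0],
    [0,0,0,0,0,0,0],
    [0,0,0,0,0,0,0],
    [0,0,30,0,0,0,0],
    [0,0,40,0,0,0,0],
  ],
)

```text
clock: 27.9
tcp_pos: [0.6476, -0.0977, 0.169]
orientation: [-0.002, -0.002, 1.0, 0.001]
wrist_force: [0.7, -0.0, 0.6]
finger_gap: 0.0424
grip_force: 0.0
```

step_arm(
  deltas=[
    [0,0,20,0,0,0,0],
    [-10,0,0,0,0,0,0],
    [0,0,0,0,0,0,0],
    [0,0,0,0,0,0,0],
    [0,0,0,0,0,0,0],
  ],
)

```text
clock: 28.4
tcp_pos: [0.6391, -0.098, 0.1896]
orientation: [-0.0, -0.002, 1.0, 0.0]
wrist_force: [-0.8, -0.6, -0.4]
finger_gap: 0.0427
grip_force: 0.0
```

step_arm(
  deltas=[
    [0,0,0,0,0,0,0],
    [0,0,0,0,0,0,0],
    [0,0,0,0,0,0,0],
    [0,0,0,0,0,0,0],
    [0,0,0,0,0,0,0],
  ],
)

```text
clock: 28.9
tcp_pos: [0.6392, -0.0981, 0.1902]
orientation: [-0.0, -0.002, 1.0, 0.0]
wrist_force: [0.0, 0.5, -0.2]
finger_gap: 0.0427
grip_force: 0.0
```

step_arm(
  deltas=[
    [0,0,0,0,0,0,0],
    [0,0,0,0,0,0,0],
    [0,0,0,0,0,0,0],
    [0,0,0,0,0,0,0],
    [0,0,0,0,0,0,0],
  ],
)

```text
clock: 29.4
tcp_pos: [0.6392, -0.0981, 0.1903]
orientation: [0.0, -0.002, 1.0, 0.0]
wrist_force: [-0.7, 0.4, -0.0]
finger_gap: 0.0425
grip_force: 0.0
```

```bash
cat > bal.py <<'E'
import sys
from h import *
c=load(sys.argv[1]+".npz"); C=cloud(c); C[c["z_map"]<=0]=-1
def med(x0,x1,y0,y1,a,b):
    S=C[(C[:,:,0]>x0)&(C[:,:,0]<x1)&(C[:,:,1]>y0)&(C[:,:,1]<y1)&(C[:,:,2]>a)&(C[:,:,2]<b)][:,2]; return len(S),np.median(S).round(4) if len(S) else None
print("sq pan",med(.525,.71,.056,.078,.07,.112),med(.525,.71,.142,.163,.07,.112),"round",med(.56,.67,-.155,-.13,.07,.112),med(.56,.67,-.07,-.045,.07,.112))
E
python3 st.py 16 wrist top; python3 bal.py wrist16; python3 bal.py top16
```

```text
tcp [639.2 -98.1 190.3] yaw 90.3 gap 0.0425 [-0.7  0.4 -0. ] 29.4
wrist [203. 359.] 0.0475 [ 873.8 -237. ] [12.3 21.6] 81.9 80
wrist [152. 349.] 0.0476 [ 859.3 -296.6] [ 8.  25.3] 46.2 86
wrist [134. 302.] 0.0643 [ 788.6 -296.9] [32.7 53.2] 3.6 745
wrist [191. 291.] 0.0283 [ 780.3 -252.5] [22.6 61.8] 5.6 292
wrist [541. 227.] 0.1077 [676.6 110.7] [52.1 57.3] 0.1 3567
wrist [559. 164.] 0.1068 [616.4 117.1] [47.4 70.3] 0.9 3819
top [170. 276.] 0.0358 [299.  559.7] [ 96.8 130.9] 21.2 254
top [173. 223.] 0.0318 [452.9 574.6] [ 96.3 121.1] 10.2 196
top [298. 201.] 0.1067 [550.9 108.8] [42.9 44.9] 2.7 169
top [298. 183.] 0.1076 [616.7 109.9] [40.9 48.5] 1.5 161
top [299. 167.] 0.1077 [674.9 110. ] [47. 52.] 1.1 194
top [412. 142.] 0.0647 [ 797.9 -299.4] [42.6 42.7] 86.1 122
sq pan (4995, np.float64(0.0892)) (2365, np.float64(0.0893)) round (3416, np.float64(0.0917)) (3435, np.float64(0.0917))
sq pan (320, np.float64(0.0893)) (307, np.float64(0.0892)) round (0, None) (0, None)
```

The pans read 0.0892 and 0.0917, a tilt of about -0.011 rad, so the beam is level. I'll keep the hand away a further 2.5 s to let it be judged, then recheck.

step_arm(
  deltas=[
    [0,0,0,0,0,0,0],
    [0,0,0,0,0,0,0],
    [0,0,0,0,0,0,0],
    [0,0,0,0,0,0,0],
    [0,0,0,0,0,0,0],
  ],
)

```text
clock: 30.0
tcp_pos: [0.6391, -0.0981, 0.1902]
orientation: [-0.0, -0.002, 1.0, 0.0]
wrist_force: [0.2, -0.7, -0.4]
finger_gap: 0.0426
grip_force: 0.0
```

step_arm(
  deltas=[
    [0,0,0,0,0,0,0],
    [0,0,0,0,0,0,0],
    [0,0,0,0,0,0,0],
    [0,0,0,0,0,0,0],
    [0,0,0,0,0,0,0],
  ],
)

```text
clock: 30.5
tcp_pos: [0.6392, -0.0981, 0.1902]
orientation: [-0.0, -0.002, 1.0, 0.0]
wrist_force: [1.2, 0.9, -0.0]
finger_gap: 0.0427
grip_force: 0.0
```

step_arm(
  deltas=[
    [0,0,0,0,0,0,0],
    [0,0,0,0,0,0,0],
    [0,0,0,0,0,0,0],
    [0,0,0,0,0,0,0],
    [0,0,0,0,0,0,0],
  ],
)

```text
clock: 31.0
tcp_pos: [0.6392, -0.0981, 0.1902]
orientation: [-0.0, -0.002, 1.0, 0.0]
wrist_force: [0.1, 0.0, -0.4]
finger_gap: 0.0426
grip_force: 0.0
```

step_arm(
  deltas=[
    [0,0,0,0,0,0,0],
    [0,0,0,0,0,0,0],
    [0,0,0,0,0,0,0],
    [0,0,0,0,0,0,0],
    [0,0,0,0,0,0,0],
  ],
)

```text
clock: 31.5
tcp_pos: [0.6392, -0.0981, 0.1902]
orientation: [-0.0, -0.002, 1.0, 0.0]
wrist_force: [-0.0, 0.2, 0.1]
finger_gap: 0.0425
grip_force: 0.0
```

step_arm(
  deltas=[
    [0,0,0,0,0,0,0],
    [0,0,0,0,0,0,0],
    [0,0,0,0,0,0,0],
    [0,0,0,0,0,0,0],
    [0,0,0,0,0,0,0],
  ],
)

```text
clock: 32.0
tcp_pos: [0.6392, -0.0981, 0.1902]
orientation: [-0.0, -0.002, 1.0, 0.0]
wrist_force: [-0.4, 0.0, -0.1]
finger_gap: 0.0427
grip_force: 0.0
```

```bash
python3 st.py 17 wrist top|head -1; python3 bal.py wrist17; python3 bal.py top17; python3 - <<'E'
from h import *
c=load("wrist17.npz"); C=cloud(c); C[c["z_map"]<=0]=-1
for z0,z1,x0,x1 in((.155,.17,.56,.62),(.14,.155,.63,.68)):
    P=C[(C[:,:,2]>z0)&(C[:,:,2]<z1)&(C[:,:,0]>x0)&(C[:,:,0]<x1)&(C[:,:,1]>-.14)&(C[:,:,1]<-.06)]; 
    if len(P): t=np.percentile(P[:,2],95); K=P[P[:,2]>t-.003]; print(t,((K.min(0)+K.max(0))/2).round(4),K.mean(0).round(4),len(K))
E
```

```text
tcp [639.2 -98.1 190.2] yaw 90.3 gap 0.0427 [-0.4  0.  -0.1] 32.0
sq pan (4993, np.float64(0.0892)) (2366, np.float64(0.0892)) round (3412, np.float64(0.0917)) (3440, np.float64(0.0917))
sq pan (322, np.float64(0.0889)) (304, np.float64(0.0889)) round (0, None) (0, None)
0.16156424093735164 [ 0.5879 -0.0992  0.1605] [ 0.5877 -0.0995  0.1604] 803
0.14548446262258855 [ 0.6457 -0.096   0.1444] [ 0.6452 -0.0957  0.1442] 574
```

The balance is steady and level at 32 s. Now for the return, starting with the 100, whose knob is at (645.5,-96).

step_arm(
  deltas=[
    [6,2,-35,0,0,0,0],
    [0,0,-40,0,0,0,0],
    [0,0,-22,0,0,0,0],
    [0,0,-7,0,0,0,0],
    [0,0,0,0,0,0,0],
  ],
)

```text
clock: 32.6
tcp_pos: [0.6444, -0.0959, 0.0853]
orientation: [-0.001, -0.002, 1.0, 0.0]
wrist_force: [0.2, 0.0, 0.0]
finger_gap: 0.0426
grip_force: 0.0
```

step_arm(
  deltas=[
    [0,0,0,0,0,0,-1],
    [0,0,0,0,0,0,-1],
    [0,0,0,0,0,0,-1],
    [0,0,0,0,0,0,-1],
    [0,0,0,0,0,0,-1],
  ],
)

```text
clock: 33.1
tcp_pos: [0.6457, -0.0962, 0.0869]
orientation: [0.001, -0.002, 1.0, -0.0]
wrist_force: [0.8, 0.2, 0.6]
finger_gap: 0.0197
grip_force: 58.7
```

step_arm(
  deltas=[
    [0,0,25,0,0,0,-1],
    [0,0,40,0,0,0,-1],
    [0,0,40,0,0,0,-1],
    [-32,31,0,0,0,0,-1],
    [-32,31,0,0,0,0,-1],
  ],
)

```text
clock: 33.6
tcp_pos: [0.5824, -0.0344, 0.1928]
orientation: [0.002, -0.001, 1.0, -0.0]
wrist_force: [-0.1, 0.6, -1.0]
finger_gap: 0.0195
grip_force: 58.8
```

step_arm(
  deltas=[
    [-32,31,0,0,0,0,-1],
    [-32,31,0,0,0,0,-1],
    [-32,31,0,0,0,0,-1],
    [-32,31,0,0,0,0,-1],
    [-30,32,0,0,0,0,-1],
  ],
)

```text
clock: 34.1
tcp_pos: [0.4212, 0.1229, 0.1912]
orientation: [-0.0, -0.002, 1.0, 0.0]
wrist_force: [-0.8, 1.1, -0.7]
finger_gap: 0.0198
grip_force: 58.8
```

step_arm(
  deltas=[
    [0,0,-40,0,0,0,-1],
    [0,0,-40,0,0,0,-1],
    [0,0,-30,0,0,0,-1],
    [0,0,0,0,0,0,-1],
    [0,0,0,0,0,0,-1],
  ],
)

```text
clock: 34.6
tcp_pos: [0.4227, 0.1219, 0.0816]
orientation: [-0.001, -0.002, 1.0, 0.0]
wrist_force: [-0.2, -0.1, -0.4]
finger_gap: 0.0194
grip_force: 58.8
```

```bash
python3 st.py 18 wrist | head -1
```

```text
tcp [422.7 121.9  81.6] yaw 90.3 gap 0.0194 [-0.2 -0.1 -0.4] 34.6
```

step_arm(
  deltas=[
    [0,0,-40,0,0,0,-1],
    [0,0,-25,0,0,0,-1],
    [0,0,-10,0,0,0,-1],
    [0,0,0,0,0,0,-1],
    [0,0,0,0,0,0,0],
  ],
)

```text
clock: 35.15
tcp_pos: [0.425, 0.122, 0.0078]
orientation: [0.001, -0.002, 1.0, 0.0]
wrist_force: [0.9, 0.4, 0.5]
finger_gap: 0.033
grip_force: 0.0
```

step_arm(
  deltas=[
    [0,0,0,0,0,0,0],
    [0,0,0,0,0,0,0],
    [0,0,40,0,0,0,0],
    [0,0,48,0,0,0,0],
    [0,0,48,0,0,0,0],
  ],
)

```text
clock: 35.65
tcp_pos: [0.4226, 0.1219, 0.144]
orientation: [-0.0, -0.002, 1.0, 0.0]
wrist_force: [1.3, -0.8, 0.6]
finger_gap: 0.0428
grip_force: 0.0
```

step_arm(
  deltas=[
    [0,0,48,0,0,0,0],
    [28,-36,0,0,0,0,0],
    [28,-37,0,0,0,0,0],
    [28,-37,0,0,0,0,0],
    [28,-37,0,0,0,0,0],
  ],
)

```text
clock: 36.15
tcp_pos: [0.5363, -0.0265, 0.1911]
orientation: [0.001, -0.002, 1.0, -0.0]
wrist_force: [0.4, 0.5, 0.3]
finger_gap: 0.0427
grip_force: 0.0
```

step_arm(
  deltas=[
    [28,-37,0,0,0,0,0],
    [26,-37,0,0,0,0,0],
    [0,0,0,0,0,0,0],
    [0,0,0,0,0,0,0],
  ],
)

```text
clock: 36.55
tcp_pos: [0.5892, -0.1, 0.1897]
orientation: [-0.0, -0.001, 1.0, 0.0]
wrist_force: [-0.9, 0.9, 0.5]
finger_gap: 0.0427
grip_force: 0.0
```

```bash
python3 st.py 19 wrist | head -1;  python3 bal.py wrist19; python3 - <<'E'
from h import *
c=load("wrist19.npz"); C=cloud(c); C[c["z_map"]<=0]=-1
for z0,z1,x0,x1,y0,y1 in((.16,.18,.56,.62,-.14,-.06),(.055,.07,.39,.46,.09,.15)):
    P=C[(C[:,:,2]>z0)&(C[:,:,2]<z1)&(C[:,:,0]>x0)&(C[:,:,0]<x1)&(C[:,:,1]>y0)&(C[:,:,1]<y1)]; 
    if len(P): t=np.percentile(P[:,2],95); K=P[P[:,2]>t-.003]; print(t,((K.min(0)+K.max(0))/2).round(4),K.mean(0).round(4),len(K))
E
```

```text
tcp [ 589.2 -100.   189.7] yaw 90.2 gap 0.0427 [-0.9  0.9  0.5] 36.55
sq pan (3988, np.float64(0.0758)) (2151, np.float64(0.0758)) round (2631, np.float64(0.105)) (2720, np.float64(0.1051))
0.17475095970476606 [ 0.5875 -0.0986  0.1736] [ 0.5872 -0.0986  0.1737] 763
0.06412433951830372 [0.4314 0.1228 0.0628] [0.4311 0.1222 0.0629] 100
```

step_arm(
  deltas=[
    [-2,1,-30,0,0,0,0],
    [0,0,-28,0,0,0,0],
    [0,0,-13,0,0,0,0],
    [0,0,-4,0,0,0,0],
    [0,0,0,0,0,0,0],
  ],
)

```text
clock: 37.1
tcp_pos: [0.587, -0.0974, 0.1157]
orientation: [0.0, -0.003, 1.0, 0.0]
wrist_force: [0.3, 1.2, -0.6]
finger_gap: 0.0428
grip_force: 0.0
```

step_arm(
  deltas=[
    [0,0,0,0,0,0,-1],
    [0,0,0,0,0,0,-1],
    [0,0,0,0,0,0,-1],
    [0,0,0,0,0,0,-1],
    [0,0,0,0,0,0,-1],
  ],
)

```text
clock: 37.6
tcp_pos: [0.5878, -0.0986, 0.1158]
orientation: [0.001, -0.002, 1.0, -0.0]
wrist_force: [2.4, -2.1, 1.1]
finger_gap: 0.0198
grip_force: 58.6
```

step_arm(
  deltas=[
    [0,0,25,0,0,0,-1],
    [0,0,30,0,0,0,-1],
    [-30,0,0,0,0,0,-1],
    [-40,0,0,0,0,0,-1],
    [-40,0,0,0,0,0,-1],
  ],
)

```text
clock: 38.1
tcp_pos: [0.4754, -0.0974, 0.1693]
orientation: [-0.001, -0.003, 1.0, 0.001]
wrist_force: [-0.2, 0.1, -2.3]
finger_gap: 0.0203
grip_force: 59.3
```

step_arm(
  deltas=[
    [-38,0,0,0,0,0,-1],
    [0,0,-35,0,0,0,-1],
    [0,0,-40,0,0,0,-1],
    [0,0,0,0,0,0,-1],
    [0,0,0,0,0,0,-1],
  ],
)

```text
clock: 38.6
tcp_pos: [0.4381, -0.0975, 0.0949]
orientation: [-0.001, -0.002, 1.0, 0.001]
wrist_force: [-0.0, 0.5, -2.6]
finger_gap: 0.02
grip_force: 59.4
```

```bash
python3 st.py 20 wrist | head -1
```

```text
tcp [438.1 -97.5  94.9] yaw 90.3 gap 0.02 [-0.   0.5 -2.6] 38.6
```

step_arm(
  deltas=[
    [0,0,-40,0,0,0,-1],
    [0,0,-24,0,0,0,-1],
    [0,0,-9,0,0,0,-1],
    [0,0,0,0,0,0,-1],
    [0,0,0,0,0,0,0],
  ],
)

```text
clock: 39.15
tcp_pos: [0.4412, -0.0987, 0.024]
orientation: [0.002, -0.002, 1.0, -0.0]
wrist_force: [0.6, 0.3, -0.1]
finger_gap: 0.033
grip_force: 0.0
```

step_arm(
  deltas=[
    [0,0,0,0,0,0,0],
    [0,0,0,0,0,0,0],
    [0,0,35,0,0,0,0],
    [0,0,40,0,0,0,0],
    [0,0,25,0,0,0,0],
  ],
)

```text
clock: 39.65
tcp_pos: [0.4404, -0.0985, 0.1253]
orientation: [0.002, -0.002, 1.0, -0.001]
wrist_force: [0.4, -0.1, 0.1]
finger_gap: 0.0425
grip_force: 0.0
```

step_arm(
  deltas=[
    [22,41,0,0,0,0,0.6],
    [22,41,0,0,0,0,0.6],
    [23,41,0,0,0,0,0.6],
    [23,41,0,0,0,0,0.6],
    [23,42,0,0,0,0,0.6],
  ],
)

```text
clock: 40.15
tcp_pos: [0.5533, 0.1098, 0.123]
orientation: [0.001, -0.002, 1.0, 0.0]
wrist_force: [1.0, -0.3, -0.6]
finger_gap: 0.0685
grip_force: 0.0
```

step_arm(
  deltas=[
    [0,0,0,0,0,0,0.6],
    [0,0,0,0,0,0,0.6],
  ],
)

```text
clock: 40.35
tcp_pos: [0.5522, 0.1089, 0.1222]
orientation: [-0.0, -0.004, 1.0, -0.0]
wrist_force: [0.6, 0.4, 0.6]
finger_gap: 0.0683
grip_force: 0.0
```

```bash
python3 st.py 21 wrist top; python3 - <<'E'
from h import *
for n in ("top21","wrist21"):
    c=load(n+".npz"); C=cloud(c); C[c["z_map"]<=0]=-1
    P=C[(C[:,:,2]>.03)&(C[:,:,2]<.085)&(C[:,:,0]>.38)&(C[:,:,0]<.485)&(abs(C[:,:,1])<.17)]
    for y in(.122,.05,-.026,-.097):
        Q=P[abs(P[:,1]-y)<.03]; 
        if len(Q)>10: K=Q[Q[:,2]>np.percentile(Q[:,2],97)-.004]; print(n,K.mean(0).round(4),len(K))
# meter & block, board via clear top view
c=load("top21.npz"); C=cloud(c)
for nm,z0,z1,x0,x1,y0,y1,zp in(("meter",.02,.06,.2,.4,.25,.38,.035),("block",.012,.05,.64,.75,.28,.4,.025)):
    P=C[(C[:,:,2]>z0)&(C[:,:,2]<z1)&(C[:,:,0]>x0)&(C[:,:,0]<x1)&(C[:,:,1]>y0)&(C[:,:,1]<y1)]
    r=cv2.minAreaRect((P[:,:2]*1000).astype(np.float32)); print(nm,np.round(r[0],1),np.round(r[1],1),round(r[2],1),np.percentile(P[:,2],[5,50,95]).round(3))
E
```

```text
tcp [552.2 108.9 122.2] yaw 90.4 gap 0.0683 [0.6 0.4 0.6] 40.35
wrist [313. 304.] 0.0943 [632.1 110.4] [54.5 80.8] 89.6 6082
wrist [314. 208.] 0.0946 [551.2 110.6] [54.8 48.6] 89.8 4969
top [170. 276.] 0.0359 [298.2 558.9] [ 95.1 132.5] 22.9 251
top [173. 223.] 0.0335 [453.4 573.1] [ 95.2 116.7] 9.2 188
top [400. 125.] 0.0475 [ 882.2 -256.2] [217.9 133.1] 0.5 1586
top [412.  35.] 0.0478 [1271.6 -302.3] [143.  216.9] 2.2 830
top21 [ 0.4262 -0.0261  0.073 ] 27
top21 [ 0.4418 -0.0962  0.0778] 31
wrist21 [0.4238 0.1226 0.0633] 843
wrist21 [0.429  0.0515 0.0572] 800
wrist21 [ 0.4258 -0.0245  0.0721] 922
wrist21 [ 0.4415 -0.09    0.0786] 583
meter [296.8 319.4] [140.7  77. ] 2.8 [0.024 0.03  0.036]
block [695.9 340.8] [53.3 84.5] 1.9 [0.013 0.016 0.026]
```

All four weights stand on the board with correct knob heights. The multimeter measures (296.8,319.4) and the block (695.9,340.8), with sizes that match; the line runs at 3.1° and is 400 mm long. The slots for the body centres are (576,334), (501,330) and (427,326). Picking the near driver.

step_arm(
  deltas=[
    [-1,1,-35,0,0,0,0.6],
    [0,0,-30,0,0,0,0.6],
    [0,0,-16,0,0,0,0.6],
    [0,0,-5,0,0,0,0.6],
    [0,0,0,0,0,0,0.6],
  ],
)

```text
clock: 40.95
tcp_pos: [0.5504, 0.1077, 0.0361]
orientation: [-0.001, -0.001, 1.0, -0.0]
wrist_force: [0.2, -0.2, 0.9]
finger_gap: 0.0683
grip_force: 0.0
```

step_arm(
  deltas=[
    [0,0,0,0,0,0,-1],
    [0,0,0,0,0,0,-1],
    [0,0,0,0,0,0,-1],
    [0,0,0,0,0,0,-1],
    [0,0,0,0,0,0,-1],
  ],
  newtons=40,
)

```text
clock: 41.45
tcp_pos: [0.5521, 0.1085, 0.0377]
orientation: [0.001, -0.002, 1.0, -0.0]
wrist_force: [-2.2, -4.1, 5.7]
finger_gap: 0.0549
grip_force: 46.2
```

step_arm(
  deltas=[
    [0,0,25,0,0,0,-1],
    [0,0,35,0,0,0,-1],
    [-20,36,10,0,0,0.9,-1],
    [-21,36,0,0,0,0.9,-1],
    [-21,36,0,0,0,0.9,-1],
  ],
)

```text
clock: 41.95
tcp_pos: [0.4892, 0.2181, 0.107]
orientation: [0.001, -0.026, 1.0, 0.001]
wrist_force: [0.6, 0.9, -1.3]
finger_gap: 0.0549
grip_force: 45.2
```

step_arm(
  deltas=[
    [-21,36,0,0,0,0,-1],
    [-21,36,0,0,0,0,-1],
    [-20,36,0,0,0,0,-1],
    [0,0,0,0,0,0,-1],
    [0,0,0,0,0,0,-1],
  ],
)

```text
clock: 42.45
tcp_pos: [0.4266, 0.3259, 0.1062]
orientation: [0.0, -0.027, 1.0, -0.0]
wrist_force: [0.0, -0.2, -1.2]
finger_gap: 0.0552
grip_force: 45.3
```

```bash
python3 st.py 22 wrist
```

```text
tcp [426.6 325.9 106.2] yaw 93.1 gap 0.0552 [ 0.  -0.2 -1.2] 42.45
wrist [580. 231.] 0.0366 [450.  579.2] [ 99.1 128.6] 10.0 8810
wrist [581.  65.] 0.0383 [306.7 537.6] [96.5 87.2] 23.4 8208
```

step_arm(
  deltas=[
    [0,0,-45,0,0,0,-1],
    [0,0,-45,0,0,0,-1],
    [0,0,-35,0,0,0,-1],
    [0,0,-14,0,0,0,-1],
    [0,0,-4,0,0,0,-1],
  ],
)

```text
clock: 43.0
tcp_pos: [0.4257, 0.322, -0.0377]
orientation: [-0.002, -0.025, 1.0, -0.001]
wrist_force: [-12.7, -6.1, 34.1]
finger_gap: 0.055
grip_force: 49.5
```

step_arm(
  deltas=[
    [0,0,0,0,0,0,-1],
    [0,0,0,0,0,0,0.6],
    [0,0,0,0,0,0,0.6],
    [0,0,0,0,0,0,0.6],
    [0,0,30,0,0,0,0.6],
  ],
)

```text
clock: 43.5
tcp_pos: [0.4245, 0.3231, -0.0096]
orientation: [-0.003, -0.026, 1.0, -0.002]
wrist_force: [-0.1, 0.2, 0.4]
finger_gap: 0.0684
grip_force: 0.0
```

step_arm(
  deltas=[
    [0,0,40,0,0,0,0.6],
    [0,0,45,0,0,0,0.6],
    [0,0,45,0,0,0,0.6],
    [27,-31,0,0,0,0,0.6],
    [27,-31,0,0,0,0,0.6],
  ],
)

```text
clock: 44.0
tcp_pos: [0.483, 0.2637, 0.126]
orientation: [0.003, -0.027, 1.0, 0.001]
wrist_force: [0.5, 0.5, -0.2]
finger_gap: 0.0681
grip_force: 0.0
```

```bash
python3 st.py 23 wrist
```

```text
tcp [483.  263.7 126. ] yaw 93.1 gap 0.0681 [ 0.5  0.5 -0.2] 44.0
wrist [151. 387.] 0.0912 [655.3 129.3] [21.7 47.8] 87.5 635
wrist [612. 310.] 0.0313 [598.5 583.5] [38.4 58.8] 1.3 367
wrist [609. 176.] 0.0369 [454.8 545.4] [99.  65.2] 12.1 5735
wrist [384. 124.] 0.0177 [427.  325.8] [47.1 56.9] 2.7 3394
wrist [620.  31.] 0.025 [339.1 509.1] [54.4  5.6] 22.0 2089
```

step_arm(
  deltas=[
    [27,-31,0,0,0,-0.9,0.6],
    [27,-31,0,0,0,-0.9,0.6],
    [27,-31,0,0,0,-0.9,0.6],
    [27,-31,0,0,0,0,0.6],
    [26,-31,0,0,0,0,0.6],
  ],
)

```text
clock: 44.55
tcp_pos: [0.6162, 0.1066, 0.1233]
orientation: [0.0, -0.002, 1.0, 0.0]
wrist_force: [-0.1, 0.6, -0.3]
finger_gap: 0.0681
grip_force: 0.0
```

step_arm(
  deltas=[
    [0,0,0,0,0,0,0.6],
    [0,0,0,0,0,0,0.6],
  ],
)

```text
clock: 44.75
tcp_pos: [0.6153, 0.107, 0.1227]
orientation: [-0.0, -0.001, 1.0, 0.0]
wrist_force: [-0.2, 0.1, -0.1]
finger_gap: 0.0686
grip_force: 0.0
```

```bash
python3 st.py 24 wrist; python3 bal.py wrist24
```

```text
tcp [615.3 107.  122.7] yaw 90.1 gap 0.0686 [-0.2  0.1 -0.1] 44.75
wrist [  9. 387.] 0.0471 [ 806.8 -190.1] [ 11.5 103.6] 41.0 267
wrist [  3. 362.] 0.0454 [ 780.1 -193.5] [16.9 69.7] 38.8 154
wrist [316. 281.] 0.0943 [675.2 110.5] [56.5 55.3] 0.4 4429
wrist [317. 211.] 0.0948 [616.8 110.5] [48.3 54.6] 0.0 4898
sq pan (7055, np.float64(0.0757)) (6733, np.float64(0.0757)) round (0, None) (5509, np.float64(0.1051))
```

step_arm(
  deltas=[
    [1,3,-35,0,0,0,0.6],
    [0,0,-30,0,0,0,0.6],
    [0,0,-16,0,0,0,0.6],
    [0,0,-5,0,0,0,0.6],
    [0,0,0,0,0,0,0.6],
  ],
)

```text
clock: 45.3
tcp_pos: [0.6149, 0.112, 0.0369]
orientation: [-0.001, -0.003, 1.0, 0.0]
wrist_force: [0.1, -0.1, 0.3]
finger_gap: 0.0685
grip_force: 0.0
```

step_arm(
  deltas=[
    [0,0,0,0,0,0,-1],
    [0,0,0,0,0,0,-1],
    [0,0,0,0,0,0,-1],
    [0,0,0,0,0,0,-1],
    [0,0,0,0,0,0,-1],
  ],
)

```text
clock: 45.8
tcp_pos: [0.617, 0.1113, 0.0388]
orientation: [0.001, -0.002, 1.0, 0.0]
wrist_force: [-1.1, 1.1, 5.9]
finger_gap: 0.0549
grip_force: 46.4
```

step_arm(
  deltas=[
    [0,0,25,0,0,0,-1],
    [0,0,35,0,0,0,-1],
    [-19,36,10,0,0,0.9,-1],
    [-19,37,0,0,0,0.9,-1],
    [-19,37,0,0,0,0.9,-1],
  ],
)

```text
clock: 46.3
tcp_pos: [0.5593, 0.2217, 0.108]
orientation: [0.001, -0.025, 1.0, 0.0]
wrist_force: [-0.2, 0.1, -2.4]
finger_gap: 0.0549
grip_force: 45.5
```

step_arm(
  deltas=[
    [-19,37,0,0,0,0,-1],
    [-19,37,0,0,0,0,-1],
    [-19,36,0,0,0,0,-1],
    [0,0,0,0,0,0,-1],
    [0,0,0,0,0,0,-1],
  ],
)

```text
clock: 46.8
tcp_pos: [0.5017, 0.3317, 0.1072]
orientation: [0.0, -0.027, 1.0, -0.0]
wrist_force: [-0.4, -0.2, -1.5]
finger_gap: 0.0549
grip_force: 45.5
```

```bash
python3 st.py 25 wrist
```

```text
tcp [501.7 331.7 107.2] yaw 93.1 gap 0.0549 [-0.4 -0.2 -1.5] 46.8
wrist [ 19. 379.] 0.0937 [658.2 103.3] [20.7 34.5] 9.2 594
wrist [553. 309.] 0.0315 [608.4 564.8] [26.9 19.2] 13.7 158
wrist [612. 311.] 0.0269 [608.8 633.9] [36.3 33.6] 63.3 228
wrist [577. 295.] 0.0301 [593.1 592.9] [38.2 15.5] 65.4 178
wrist [582. 149.] 0.0379 [451.5 568.6] [ 98.9 108.3] 10.4 7280
wrist [310.  99.] 0.0169 [427.5 325.6] [47.  56.1] 2.5 4075
```

step_arm(
  deltas=[
    [0,0,-45,0,0,0,-1],
    [0,0,-45,0,0,0,-1],
    [0,0,-30,0,0,0,-1],
    [0,0,-12,0,0,0,-1],
    [0,0,-6,0,0,0,-1],
  ],
)

```text
clock: 47.35
tcp_pos: [0.5022, 0.3294, -0.0319]
orientation: [-0.001, -0.025, 1.0, -0.0]
wrist_force: [0.7, -0.3, -1.3]
finger_gap: 0.0549
grip_force: 45.4
```

step_arm(
  deltas=[
    [0,0,-3,0,0,0,-1],
    [0,0,0,0,0,0,-1],
    [0,0,0,0,0,0,0.6],
    [0,0,0,0,0,0,0.6],
    [0,0,0,0,0,0,0.6],
  ],
)

```text
clock: 47.85
tcp_pos: [0.5029, 0.3314, -0.0326]
orientation: [0.001, -0.026, 1.0, 0.0]
wrist_force: [-0.9, 0.3, 0.7]
finger_gap: 0.0684
grip_force: 0.0
```

step_arm(
  deltas=[
    [0,0,30,0,0,0,0.6],
    [0,0,42,0,0,0,0.6],
    [0,0,42,0,0,0,0.6],
    [0,0,42,0,0,0,0.6],
    [25,-31,0,0,0,0,0.6],
  ],
)

```text
clock: 48.35
tcp_pos: [0.5291, 0.3044, 0.1301]
orientation: [0.005, -0.029, 1.0, 0.003]
wrist_force: [2.1, -0.2, 0.2]
finger_gap: 0.068
grip_force: 0.0
```

step_arm(
  deltas=[
    [25,-31,0,0,0,-0.9,0.6],
    [25,-32,0,0,0,-0.9,0.6],
    [25,-32,0,0,0,-0.9,0.6],
    [25,-32,0,0,0,0,0.6],
    [25,-32,0,0,0,0,0.6],
  ],
)

```text
clock: 48.85
tcp_pos: [0.6532, 0.1397, 0.1228]
orientation: [0.0, -0.002, 1.0, 0.0]
wrist_force: [0.8, 1.0, -0.2]
finger_gap: 0.0682
grip_force: 0.0
```

step_arm(
  deltas=[
    [25,-31,0,0,0,0,0.6],
    [0,0,0,0,0,0,0.6],
    [0,0,0,0,0,0,0.6],
  ],
)

```text
clock: 49.15
tcp_pos: [0.6774, 0.109, 0.1221]
orientation: [-0.0, -0.001, 1.0, 0.0]
wrist_force: [-0.0, -0.3, -0.1]
finger_gap: 0.0687
grip_force: 0.0
```

```bash
python3 st.py 26 wrist scene
```

```text
tcp [677.4 109.  122.1] yaw 90.2 gap 0.0687 [-0.  -0.3 -0.1] 49.15
wrist [  6. 365.] 0.0464 [ 861.  -195.2] [ 33.5 101.5] 75.2 898
wrist [314. 205.] 0.0944 [676.  110.6] [55.3 51. ] 89.8 5429
wrist [586.   3.] 0.017 [526.1 333.6] [56.6  7. ] 89.4 492
scene [236. 191.] 0.0196 [426.2 321.7] [53.5 58.9] 2.4 206
scene [467. 205.] 0.0487 [ 894.5 -253.7] [257.4 133.8] 5.7 1689
scene [252. 178.] 0.02 [502.3 329.4] [59. 50.] 88.6 190
scene [336. 169.] 0.0941 [673.3 108.8] [50.5 59. ] 1.0 234
scene [534. 150.] 0.0483 [1312.8 -286.7] [214.9 214.2] 87.3 956
scene [200. 148.] 0.0346 [448.6 576.1] [104.5 127.2] 11.3 461
```

step_arm(
  deltas=[
    [-1,1,-35,0,0,0,0.6],
    [0,0,-30,0,0,0,0.6],
    [0,0,-16,0,0,0,0.6],
    [0,0,-5,0,0,0,0.6],
    [0,0,0,0,0,0,0.6],
  ],
)

```text
clock: 49.75
tcp_pos: [0.6751, 0.1122, 0.0359]
orientation: [-0.001, -0.003, 1.0, 0.0]
wrist_force: [0.4, -0.3, 0.7]
finger_gap: 0.0682
grip_force: 0.0
```

step_arm(
  deltas=[
    [0,0,0,0,0,0,-1],
    [0,0,0,0,0,0,-1],
    [0,0,0,0,0,0,-1],
    [0,0,0,0,0,0,-1],
    [0,0,0,0,0,0,-1],
  ],
)

```text
clock: 50.25
tcp_pos: [0.6772, 0.1114, 0.038]
orientation: [0.001, -0.002, 1.0, 0.0]
wrist_force: [-1.1, 1.2, 5.9]
finger_gap: 0.0553
grip_force: 46.3
```

step_arm(
  deltas=[
    [0,0,25,0,0,0,-1],
    [0,0,35,0,0,0,-1],
    [-16,37,10,0,0,0.9,-1],
    [-17,37,0,0,0,0.9,-1],
    [-17,37,0,0,0,0.9,-1],
  ],
)

```text
clock: 50.75
tcp_pos: [0.6264, 0.2225, 0.107]
orientation: [0.001, -0.025, 1.0, 0.0]
wrist_force: [0.7, 0.5, -0.5]
finger_gap: 0.0546
grip_force: 45.4
```

step_arm(
  deltas=[
    [-17,38,0,0,0,0,-1],
    [-17,38,0,0,0,0,-1],
    [-16,37,0,0,0,0,-1],
    [0,0,0,0,0,0,-1],
    [0,0,0,0,0,0,-1],
  ],
)

```text
clock: 51.25
tcp_pos: [0.5757, 0.3357, 0.106]
orientation: [0.0, -0.027, 1.0, -0.0]
wrist_force: [0.1, -0.4, -1.5]
finger_gap: 0.0548
grip_force: 45.5
```

```bash
python3 st.py 27 wrist
```

```text
tcp [575.7 335.7 106. ] yaw 93.1 gap 0.0548 [ 0.1 -0.4 -1.5] 51.25
wrist [632. 244.] 0.0266 [609.2 628.1] [18.7 25.1] 54.6 220
wrist [571. 238.] 0.0309 [605.7 563.9] [20.4 18.8] 2.1 176
wrist [598. 224.] 0.0296 [593.1 592.6] [35.  15.7] 66.9 225
wrist [314. 102.] 0.0182 [504.4 333.4] [46.9 56.1] 3.1 4059
wrist [585.  70.] 0.0374 [455.3 555.9] [94.5 84.3] 11.7 6590
wrist [309.  15.] 0.0188 [440.1 326.4] [22.8 55.7] 3.1 2283
```

Lowering the last driver, releasing, retreating clear towards the bare middle of the bench, then checking everything.

step_arm(
  deltas=[
    [0,-1,-45,0,0,0,-1],
    [0,0,-45,0,0,0,-1],
    [0,0,-30,0,0,0,-1],
    [0,0,-12,0,0,0,-1],
    [0,0,-5,0,0,0,-1],
  ],
)

```text
clock: 51.8
tcp_pos: [0.576, 0.3322, -0.0322]
orientation: [-0.001, -0.025, 1.0, -0.0]
wrist_force: [0.2, 0.5, -0.8]
finger_gap: 0.0552
grip_force: 45.4
```

step_arm(
  deltas=[
    [0,0,-3,0,0,0,-1],
    [0,0,0,0,0,0,-1],
    [0,0,0,0,0,0,0.6],
    [0,0,0,0,0,0,0.6],
    [0,0,0,0,0,0,0.6],
  ],
)

```text
clock: 52.3
tcp_pos: [0.5769, 0.3344, -0.0326]
orientation: [0.001, -0.026, 1.0, 0.0]
wrist_force: [0.1, -0.8, -0.1]
finger_gap: 0.0684
grip_force: 0.0
```

step_arm(
  deltas=[
    [0,0,30,0,0,0,0.6],
    [0,0,45,0,0,0,0.6],
    [0,0,45,0,0,0,0.6],
    [0,0,45,0,0,0,0.6],
    [0,0,45,0,0,0,0.6],
  ],
)

```text
clock: 52.8
tcp_pos: [0.576, 0.334, 0.1787]
orientation: [0.0, -0.026, 1.0, 0.0]
wrist_force: [0.8, -0.8, 0.5]
finger_gap: 0.0683
grip_force: 0.0
```

step_arm(
  deltas=[
    [-20,-40,0,0,0,0,0.6],
    [-20,-40,0,0,0,0,0.6],
    [-20,-40,0,0,0,0,0.6],
    [0,0,0,0,0,0,0.6],
    [0,0,0,0,0,0,0.6],
  ],
)

```text
clock: 53.3
tcp_pos: [0.5161, 0.2133, 0.1771]
orientation: [0.001, -0.025, 1.0, 0.0]
wrist_force: [1.1, -0.7, 1.1]
finger_gap: 0.0683
grip_force: 0.0
```

```bash
python3 st.py 28 wrist scene top > /dev/null; python3 - <<'E'
from workcell import *
from h import *
s=get_state(); print(s["tcp_pos"].round(3),s["wrist_force"].round(1),s["clock"])
M=np.array([296.8,319.4]); B=np.array([695.9,340.8]); L=np.linalg.norm(B-M); d=(B-M)/L; n=np.array([-d[1],d[0]])
for k in("wrist28","scene28","top28"):
    c=load(k+".npz")
    for t in tops(c,.01,.03,amin=80):
        p=np.array(t[2])-M
        if 0<p@d<L and abs(p@n)<60: print(k,*t,"along",round(p@d,1),"to block",round(L-p@d,1),"off",round(p@n,1))
    C=cloud(c); C[c["z_map"]<=0]=-1
    P=C[(C[:,:,2]>.03)&(C[:,:,2]<.085)&(C[:,:,0]>.38)&(C[:,:,0]<.485)&(abs(C[:,:,1])<.17)]
    for y in(.122,.05,-.026,-.097):
        Q=P[abs(P[:,1]-y)<.03]
        if len(Q)>10: K=Q[Q[:,2]>np.percentile(Q[:,2],97)-.004]; print(k,"weight",K.mean(0).round(4),len(K))
E
```

```text
[0.517 0.215 0.177] [-0.4 -0.5 -1.9] 53.45
wrist28 [416. 226.] 0.019 [577.6 336.5] [52. 57.] 2.7 2027 along 281.3 to block 118.4 off 2.0
wrist28 [423. 165.] 0.0187 [503.9 333.5] [47.8 56.8] 3.2 2270 along 207.6 to block 192.1 off 3.0
wrist28 [426.  91.] 0.0156 [427.7 325.5] [48.2 56.1] 2.3 2684 along 131.0 to block 268.6 off -0.9
wrist28 weight [0.4234 0.1236 0.0631] 511
wrist28 weight [0.4287 0.0522 0.0571] 460
wrist28 weight [ 0.4252 -0.0241  0.0719] 547
wrist28 weight [ 0.4445 -0.0726  0.0548] 428
scene28 [237. 191.] 0.0191 [425.1 323. ] [49.4 59.4] 3.1 214 along 128.3 to block 271.4 off -3.3
scene28 [252. 178.] 0.0196 [501.7 330.8] [48.6 58.7] 1.4 192 along 205.2 to block 194.5 off 0.4
scene28 [267. 166.] 0.0194 [573.5 334. ] [50.1 59. ] 2.8 194 along 277.1 to block 122.6 off -0.2
scene28 weight [0.4219 0.1187 0.0649] 20
scene28 weight [0.4268 0.0487 0.0602] 16
scene28 weight [ 0.4232 -0.0275  0.073 ] 26
scene28 weight [ 0.439  -0.0979  0.0799] 32
top28 weight [0.4243 0.1218 0.0655] 15
top28 weight [0.4321 0.0506 0.0613] 9
top28 weight [ 0.427  -0.0266  0.0723] 26
top28 weight [ 0.442  -0.0959  0.0789] 25
```

View pics/top28.png

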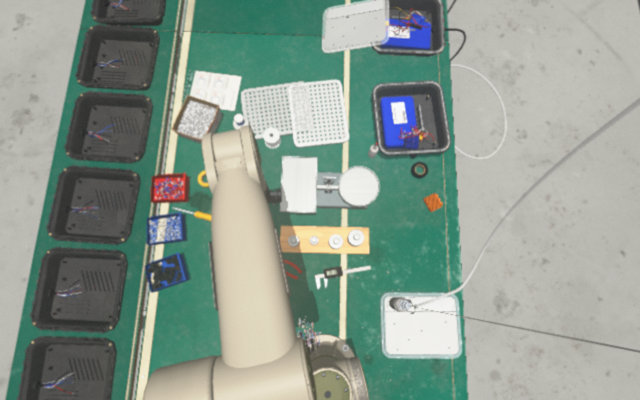

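The top view shows the bench with the weights back on the board at (293–356,240) and no blue driver left on the right. The row is hidden under the arm here, but the wrist and scene views agree: the drivers are 131, 207 and 281 mm along the line, within 4 mm of it, and flat. Handing in.

```bash
python3 -c "
from workcell import *
print(hand_in())"
```

```text
the job is handed in; nothing more can be done
None
```

The three drivers balanced level against the 300 g and 100 g weights, now lie flat in a row between the multimeter and the bit block, all four weights are back on the board, and the job is handed in; no verdict was returned.

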